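Draw the hand-rest bridge out from under the palette

TASK

The palette only lies loose in the open paint box, so first turn the steel turnbutton on the box's front rail squarely across the palette's edge to lock it down. Then take the long wooden hand-rest bridge out of the front bay, tilting it and drawing it slantwise from under the palette through the open end of the bay, without shifting the palette or disturbing the other things. Finish holding the bridge still in the gripper, clear of everything, with every part of it more than 5 cm above the box's rim.

Things in the scene. Friction and masses are not known exactly. Their poses are not given: they have to be found in the camera images.
- paint_box: Fixed wooden paint box, lid off, 276 mm along x, 416 along y, 70 high to the rim, floor 6 thick. Origin: centre of its underside, on the table; x away from the robot (yaw up to 0.25 rad), y left, z up. Walls 18 mm thick: their inner 7 mm is a rebate only 64 mm high. A partition (x 20 to 30 mm, up to z 64) parts the front bay from the tube bay (x 30 to 120)
- bay_center (a point): Centre of the front bay's floor, at x -50, y 0, z 6 mm in the box's frame; same axes. The bay measures 140 mm in x and 380 in y. It is open on top except where the palette covers its left end: the opening runs 230 to 250 mm from the right wall to the palette's right edge
- palette: Loose plywood palette, 250 mm along x, 135 along y, 6 thick, 0.25 kg, lying in the rebate across the box's left part: underside at z 64 mm, top level with the rim. Paint dabs and an 18 mm high cup on its rear half. Origin: centre of its underside, axes as the box's; its right edge is 67.5 mm to the -y side. The turnbutton stops it lifting, but it can slide along y: do not drag it
- bridge_center (a point): Centre, half-way up, of the loose hand-rest bridge (y along it): a plain wooden bar 340 mm long, 26 wide, 8 thick, on two feet 12 mm high and 24 long at its ends; 20 mm high in all, so the bar spans 2 to 10 mm above this point. About 0.1 kg. Stands lengthwise on the front bay's floor, midway between its walls, its left 105 to 145 mm under the palette
- bridge_left (a point): Middle of the lower edge of the bridge's left end face (+170 mm along its y, at the foot's underside), under the palette
- bridge_right (a point): The same at the bridge's right end (-170 mm along its y), in the open part of the bay
- turnbutton (a joint): Angle (rad) of the steel turnbutton about its upright pivot: 0 = long arm along the rail to the box's -y (right); positive is anticlockwise from above, the arm swinging away from the robot; pi/2 = arm squarely across the palette's edge, along the box's +x. Starts at -0.5 to 0.2, swings -0.7 to 2.3, no stop at pi/2; stays where left (friction 0.04 N m, about 1 N at the arm's end)
- turnbutton_pivot (a point): On the turnbutton's pivot axis, half-way up the button, at x -132.5, y 115, z 78 mm in the box's frame (front rail). The button is a bar 50 mm long, 12 wide, 14 high; underside 1 mm above rim and palette, top at 85 mm. This frame turns with it: the long arm points along its -y and reaches 42 mm from the pivot, the short end 8 mm
- turnbutton_tip (a point): End of the turnbutton's long arm, half-way up, 42 mm from the pivot
- paint_tube: loose paint tube, 115 mm long, 32 wide, 20 high, lying along the box's y in the open part of the tube bay; origin under its centre. Leave it alone
- size_jar: small lidded jar, 48 mm in diameter, 52 high, standing in the open part of the tube bay; origin at the centre of its underside. Leave it alone
- water_jar: open glass water jar, 90 mm across, 75 high, on the table left of the box; origin at the centre of its underside. Leave it alone
- enamel_tin: small round tin, 68 mm across, 62 high, on the table left of the box; origin at the centre of its underside. Leave it alone
- tape_roll: roll of paper tape lying flat, 100 mm across, 24 high, left of the box; origin at the centre of its underside. Leave it alone
- sponge_block: yellow sponge block, 75 x 50 x 28 mm, lying on the sign board on the right; origin at the centre of its underside. Leave it alone
- eraser: white eraser, 50 x 22 x 13 mm, on the table between box and sign board; origin at the centre of its underside. Leave it alone

How it is judged:
By the outcome, as a careful person would: the job done as asked, in the order asked, and still so for the second after the job is handed in, while the arm keeps its last pose, push and grip.
It also fails if it takes over 54 s, if anything falls off the work surface, if the arm or the gripper's body presses on something with over 40 N, if the wrist force passes 120 N, or if a joint passes its speed limit or range.

ROBOT

A 6-joint arm with a two-finger parallel gripper is mounted at the origin on the work surface. World frame = base frame: x ahead of the robot, y to its left, z up, the work surface at z = 0. Lengths are in m, angles in degrees, forces in N, time in s.
With the tool pointing down it reaches from about 0.35 to 0.925 m from the base axis. Payload 6.4 kg.
Tool frame: the origin (TCP) lies midway between the tips of the shut fingers; the grasp point (between the pads) lies 19 mm behind it (robot.tcp_to_grasp is the distance from the TCP to the grasp point, in m); z points along the fingers, y is the direction in which the jaws open and shut (so a half turn about z gives the same grasp; the last joint's range is limited). The gripper opens to 85 mm and grips with 20 to 120 N. Pads are 22 mm wide; open, the fingers measure 114 mm over their backs; the gripper's body (76 mm by 85 mm) begins 54 mm behind the grasp point. The pads swing forward as they close: fully open they stand 13 mm farther back than shut.
Start: joints at [-84.803, 14.043, 89.255, -0, 76.702, -9.975], TCP at [0.17, -0.627, 0.211] pointing down, gripper open.
Joint ranges: [-179.41, 179.41], [-58.25, 129.5], [7.25, 145.43], [-54.29, 234.29], [11.92, 165.04], [-157.13, 157.13]. Speed limits (degrees/s): [147.25, 147.25, 180, 180, 180, 180].

INTERFACE

Orientations are given as [roll, pitch, yaw] about the fixed x, y, z axes, in that order (R = Rz(yaw) Ry(pitch) Rx(roll)).
In Python, from rig import readout, eyes, workorder, robot gives the robot as it stands.
- The arm moves only by the tool jog_arm, never from a script. Its argument "moves" is a list of rows, each a list of 7 numbers: the closure in counts, from 0 (fully open) to 255 (shut), then the shift along the tool's x, y, z in cm, then the turn, a rotation vector about the tool's x, y, z in degrees. In form: [[jaw, x, y, z, wx, wy, wz], ...]. A call has 1 to 8 rows; each row shifts and turns the pose as measured when the row begins, along the tool's axes as they then stand; what a row does not reach is not made up. A row lasts 1/8 s, in which the tool goes at most 62.5 mm and 10.7 degrees, less where a joint would pass 70% of its speed; a pose out of reach is approached as far as the arm can. A call is refused whole if a number of a shift passes 6.25 or a number of a turn 10.7, either way. A call with a gripper value outside its range is refused whole. The fingers move at their own pace and stop on an object; "newtons" is the grip in N (left out, the last holds). Time passes only in rows, so rows that do not move let the fingers close. It gives the time, the measured TCP pose, the force and the opening at its end, in the units of the state.
- readout.sense(): the state, without advancing time (a new reading comes with each control period).
- eyes.snapshot(name): name is "scene" or "top"; returns a dict with "img" (480x640x3 uint8, blue, green, red), "fov_y" (degrees; the focal length in pixels is half the picture's height over the tangent of half this angle, whatever the lens; pixels are square), "cx", "cy" (the principal point, pixels), "k1" (the pictures are not rectified: a ray, as slopes to the right and down, at radius r is drawn at 1 + k1 r^2 times it, then the intrinsics apply), "camera_from_world" (4x4, takes a point from world to camera coordinates). Camera axes: x right, y up, looking along -z (the intrinsics and any distortion apply to the point x, -y, -z); pixel columns grow to the right and rows downward; lengths in m; the calibration is good to about 2 mm. A picture is of the moment at which its call begins. There is no depth.
- workorder.finish_job(): hands the job in, once; it reports no verdict.
The state is a dict: "time_s": time; "joint_pos": joint angles; "joint_velocities": joint speeds; "joint_torque": joint torques, N m; "tcp_pos": TCP position; "tool_rot": TCP orientation; "wrist_force": force on the tool from outside, world axes, zero at the start; "moment": the same for the moment, N m; "finger_gap": finger opening in m.
Only numpy, scipy, OpenCV 4.12 (cv2) and the standard library are available. Lean on these libraries where they do the work, as an engineer would, in place of code of your own. Each camera call takes 0.05 s, during which the arm holds its last target.

## Working session

There is one attempt and no reset: what is moved stays moved. The work goes in short steps, Python scripts to look and compute and a tool call to move; the robot and the scene stay as the last step left them, time stands still between calls to the robot, and variables do not carry over. Pictures are saved under pics/ and viewed, and the job is handed in when it is done.

Besides the shell and the picture viewer there is one more tool, called after "Emit:" by a JSON object that holds its "fn" and its "kwargs". jog_arm: Moves the arm, as the interface text tells. Its arguments: {"type":"object","properties":{"moves":{"type":"array","items":{"type":"array","items":{"type":"number"}}},"newtons":{"type":"number"}},"required":["moves"]}

```bash
ls; mkdir -p pics
python3 - <<'E'
from rig import readout, eyes, workorder, robot
import cv2
print(readout.sense())
for n in ("scene","top"):
    s=eyes.snapshot(n); cv2.imwrite(f"pics/{n}0.png",s["img"])
    print(n,{k:v for k,v in s.items() if k!="img"})
print(dir(robot), robot.tcp_to_grasp)
E
```

```text
pics
{'time_s': 0.0, 'joint_pos': array([-8.48026284e+01,  1.40841430e+01,  8.93257758e+01, -2.29196122e-03,
        7.67008436e+01, -9.97481950e+00]), 'joint_velocities': array([ 0.02055775,  0.0279151 ,  0.01474962, -0.02096375, -0.01301591,
        0.02164538]), 'joint_torque': array([-2.36981723e-04, -4.29506457e+01, -3.26132333e+01, -1.14250272e-04,
        5.29782075e-03,  2.58372545e-06]), 'tcp_pos': array([ 0.17006262, -0.62673643,  0.20967197]), 'tool_rot': array([-1.79890526e+02, -1.69899713e-02,  1.51727043e+01]), 'wrist_force': array([ 1.14289378, -0.86510208,  0.2979482 ]), 'moment': array([0.02791879, 0.0226325 , 0.02055855]), 'finger_gap': 0.08550984045719306}
scene {'fov_y': 43.42657970817866, 'cx': 319.46191715040055, 'cy': 242.88922031600538, 'k1': -0.04152558231571519, 'camera_from_world': array([[ 0.24520618,  0.96944459, -0.00715022, -0.13571034],
       [-0.77007439,  0.19924844,  0.60604084,  0.38668553],
       [ 0.58894768, -0.14309876,  0.7954014 , -1.72619982],
       [ 0.        ,  0.        ,  0.        ,  1.        ]])}
top {'fov_y': 44.5236489105518, 'cx': 312.81267530012923, 'cy': 253.2115746867177, 'k1': -0.13773919221280126, 'camera_from_world': array([[ 0.02341298, -0.99972078, -0.00319295, -0.02134493],
       [ 0.99410677,  0.02294312,  0.10594969, -0.57423266],
       [-0.10584685, -0.00565473,  0.99436637, -1.54325234],
       [ 0.        ,  0.        ,  0.        ,  1.        ]])}
['Unreachable', '__class__', '__delattr__', '__dict__', '__dir__', '__doc__', '__eq__', '__format__', '__ge__', '__getattribute__', '__getstate__', '__gt__', '__hash__', '__init__', '__init_subclass__', '__le__', '__lt__', '__module__', '__ne__', '__new__', '__reduce__', '__reduce_ex__', '__repr__', '__setattr__', '__sizeof__', '__str__', '__subclasshook__', '__weakref__', 'tcp_to_grasp'] 0.0187
```

View pics/scene0.png

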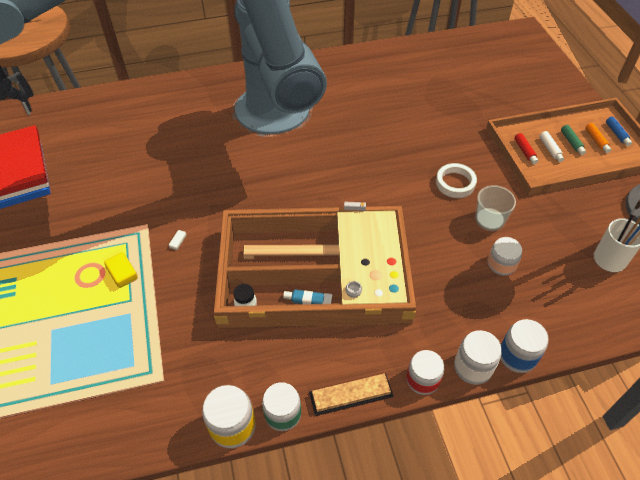

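View pics/top0.png

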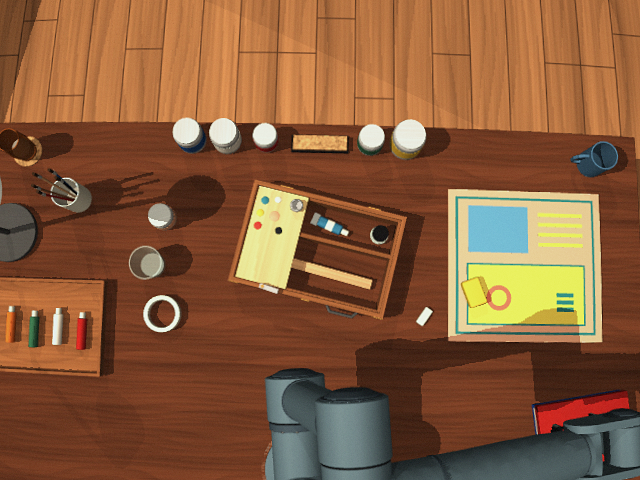

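```bash
cat > h.py <<'E'
import numpy as np, cv2
from rig import readout, eyes, robot
def params(s):
    h=s["img"].shape[0]; f=h/2/np.tan(np.radians(s["fov_y"]/2)); return f,s["cx"],s["cy"],s["k1"],np.array(s["camera_from_world"])
def proj(s,P):
    f,cx,cy,k,T=params(s); P=np.atleast_2d(P); c=P@T[:3,:3].T+T[:3,3]
    a=c[:,0]/-c[:,2]; b=-c[:,1]/-c[:,2]; q=1+k*(a*a+b*b)
    return np.stack([cx+f*a*q,cy+f*b*q],1)
def ray(s,uv):
    f,cx,cy,k,T=params(s)
    p=cv2.undistortPoints(np.array([[uv]],float),np.array([[f,0,cx],[0,f,cy],[0,0,1]]),np.array([k,0,0,0,0.]))[0,0]
    R=T[:3,:3]; o=-R.T@T[:3,3]; d=R.T@np.array([p[0],-p[1],-1]); return o,d/np.linalg.norm(d)
def tri(sa,ua,sb,ub):
    oa,da=ray(sa,ua); ob,db=ray(sb,ub)
    A=np.stack([da,-db],1); t=np.linalg.lstsq(A,ob-oa,rcond=None)[0]
    pa=oa+t[0]*da; pb=ob+t[1]*db; return (pa+pb)/2, np.linalg.norm(pa-pb)
def onz(s,uv,z):
    o,d=ray(s,uv); return o+d*(z-o[2])/d[2]
def crop(s,x0,y0,x1,y1,sc,name):
    im=cv2.resize(s["img"][y0:y1,x0:x1],None,fx=sc,fy=sc,interpolation=cv2.INTER_CUBIC)
    for x in range((x0+19)//20*20,x1,20):
        cv2.line(im,(int((x-x0)*sc),0),(int((x-x0)*sc),6),(255,255,255),1); cv2.putText(im,str(x),(int((x-x0)*sc)+2,12),0,.35,(255,255,255),1)
    for y in range((y0+19)//20*20,y1,20):
        cv2.line(im,(0,int((y-y0)*sc)),(6,int((y-y0)*sc)),(255,255,255),1); cv2.putText(im,str(y),(0,int((y-y0)*sc)-2),0,.35,(255,255,255),1)
    cv2.imwrite("pics/"+name,im)
E
python3 - <<'E'
from h import *
import pickle
a=eyes.snapshot("scene"); b=eyes.snapshot("top")
pickle.dump((a,b),open("s0.pkl","wb"))
crop(a,210,195,420,325,3.8,"scene_c.png"); crop(b,220,170,420,325,3.8,"top_c.png")
E
```

```text
(no output)
```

View pics/scene_c.png

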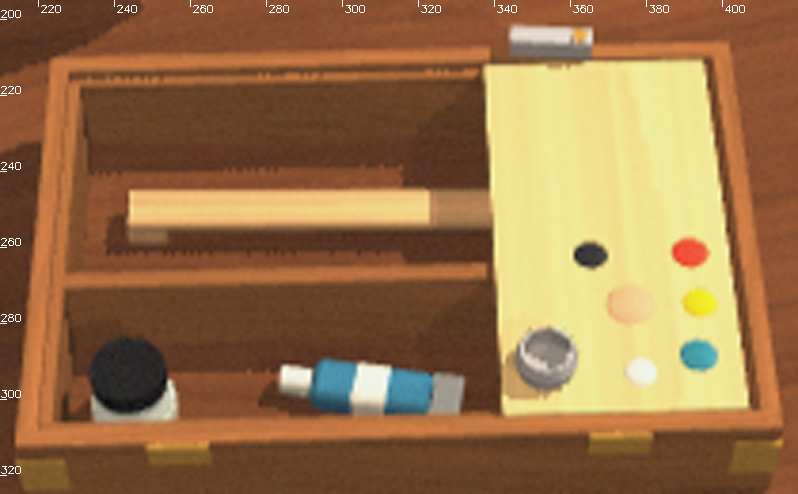

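View pics/top_c.png

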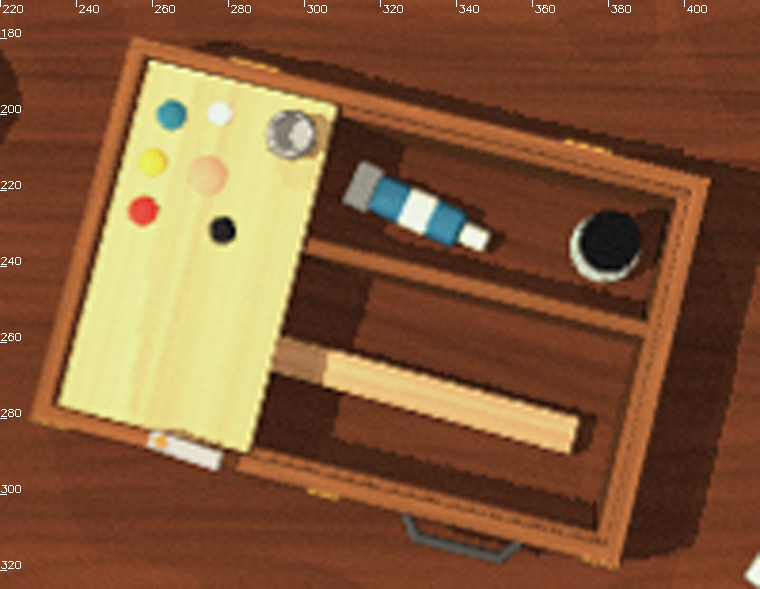

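Run:
```python
from h import *
import pickle
from scipy.optimize import least_squares
a,b=pickle.load(open("s0.pkl","rb"))
A=lambda x,y:(210+x/3.8,195+y/3.8)
B=lambda x,y:(220+x/3.8,170+y/3.8)
cor={"--":(A(54,60),B(613,565)),"-+":(A(728,45),B(33,418)),"++":(A(780,430),B(130,40)),"+-":(A(18,443),B(709,180))}
loc=[];ua=[];ub=[]
for k,(p,q) in cor.items():
    X,e=tri(a,p,b,q); print(k,X.round(4),round(e*1e3,1))
    loc.append([.138*(1 if k[0]=='+' else -1),.208*(1 if k[1]=='+' else -1)]);ua.append(p);ub.append(q)
loc=np.array(loc)
def W(p,l,z): c,s=np.cos(p[2]),np.sin(p[2]); return np.c_[p[0]+c*l[:,0]-s*l[:,1],p[1]+s*l[:,0]+c*l[:,1],np.full(len(l),z)]
for use in ("ab","a","b"):
    def f(p):
        w=W(p,loc,p[3] if use=="ab" else .07); r=[]
        if "a" in use:r.append(proj(a,w)-ua)
        if "b" in use:r.append(proj(b,w)-ub)
        return np.concatenate(r).ravel()
    s=least_squares(f,[.5,0,-.2,.07]); print(use,s.x.round(4),np.abs(s.fun).round(1))
    if use=="ab":P=s.x
np.save("box.npy",P[:3])
def tobox(X): c,s=np.cos(P[2]),np.sin(P[2]); d=X[:2]-P[:2]; return np.array([c*d[0]+s*d[1],-s*d[0]+c*d[1],X[2]])
for n,p,q in [("br end -y,+x",A(128,228),B(578,415)),("br end -y,-x",A(130,190),B(570,453)),("pivot dot",A(580,36),B(160,440)),("tip +x",A(510,45),B(222,455)),("tip -x",A(510,28),B(217,469)),("pal right far",A(503,413),B(337,105)),("pal right near",A(486,66),B(249,452)),("bridge at palette far",A(490,226),B(277,338))]:
    X,e=tri(a,p,b,q); print(n,X.round(4),"box",(tobox(X)*1e3).round(1),"err mm",round(e*1e3,1))
    if n.startswith("br end"): print(*( (tobox(onz(s_,u,.026))*1e3).round(1) for s_,u in((a,p),(b,q))))
    if n[:3] in("tip","piv"): print(*( (tobox(onz(s_,u,.085))*1e3).round(1) for s_,u in((a,p),(b,q))))
# other objects on rim
```

```text
-- [ 0.4036 -0.1914  0.062 ] 1.3
-+ [0.4958 0.2126 0.0616] 3.0
++ [0.7639 0.1532 0.0582] 0.8
+- [ 0.6722 -0.2535  0.0654] 1.8
ab [ 0.5837 -0.02   -0.225   0.0616] [0.  0.1 0.3 0.1 0.  0.4 0.2 0.8 0.4 0.4 0.9 0.1 0.5 0.5 0.6 0.3]
a [ 0.5891 -0.0209 -0.2277  0.07  ] [0.3 0.9 0.6 0.5 0.8 0.  1.  0.8]
b [ 0.5829 -0.0203 -0.222   0.07  ] [1.1 0.5 1.2 0.3 0.1 0.7 0.  0.1]
br end -y,+x [ 0.5091 -0.1691  0.0184] box [ -39.4 -162.    18.4] err mm 0.6
[ -33.9 -160.6   26. ] [ -40.1 -161.7   26. ]
br end -y,-x [ 0.482  -0.1633  0.02  ] box [ -67.2 -162.4   20. ] err mm 1.3
[ -62.6 -160.9   26. ] [ -67.5 -162.6   26. ]
pivot dot [0.4816 0.1214 0.0807] box [-131.1  115.    80.7] err mm 1.0
[-127.5  115.1   85. ] [-131.2  114.    85. ]
tip +x [0.4727 0.0795 0.0746] box [-130.4   72.2   74.6] err mm 1.5
[-121.5   72.2   85. ] [-130.7   70.6   85. ]
tip -x [0.4629 0.0822 0.0787] box [-140.6   72.7   78.7] err mm 1.3
[-135.1   72.9   85. ] [-140.7   71.6   85. ]
pal right far [0.7192 0.0069 0.0649] box [126.   56.4  64.9] err mm 1.4
pal right near [0.4759 0.0626 0.0633] box [-123.5   56.4   63.3] err mm 3.5
bridge at palette far [0.5594 0.0454 0.0137] box [-38.3  58.3  13.7] err mm 0.7
```

```bash
cat > plan.py <<'E'
import numpy as np
from scipy.spatial.transform import Rotation as Ro
from rig import readout
PB=np.array([.585,-.020,-.2245])
def bw(x,y,z):
    c,s=np.cos(PB[2]),np.sin(PB[2]); x,y=x/1e3,y/1e3
    return np.array([PB[0]+c*x-s*y,PB[1]+s*x+c*y,z/1e3])
def wb(X):
    c,s=np.cos(PB[2]),np.sin(PB[2]); d=np.array(X[:2])-PB[:2]
    return np.array([c*d[0]+s*d[1],-s*d[0]+c*d[1],X[2]])*1e3
def rot(rpy): return Ro.from_euler("xyz",rpy,degrees=True)
def plan(waypts,start=None,jaw=0):
    """waypts: list of (pos(m),rpy,nrows or None)"""
    s=readout.sense()
    p,R=(s["tcp_pos"],rot(s["tool_rot"])) if start is None else start
    out=[]
    for tp,trpy,n in waypts:
        Rt=rot(trpy) if not isinstance(trpy,Ro) else trpy
        rv=(R.inv()*Rt).as_rotvec(degrees=True); d=np.array(tp)-p
        if n is None: n=int(max(np.ceil(np.linalg.norm(d)/.055),np.ceil(np.linalg.norm(rv)/10),1))
        for i in range(n):
            Ri=R*Ro.from_rotvec(rv*i/n,degrees=True)
            out.append([jaw]+list((Ri.inv().apply(d/n)*100).round(2))+list((rv/n).round(1)))
        p,R=np.array(tp),Rt
    for r in out: print([float(v)+0. for v in r])
E
python3 - <<'E'
from plan import *
print(bw(-132.5,115,78),bw(-135,85,78))
t=bw(-136,85,0); 
plan([([.42,-.42,.25],[180,0,40],None),([.53,-.1,.22],[180,0,60],None),([t[0],t[1],.16],[180,0,71],None)])
E
```

```text
[0.48142619 0.12161115 0.078     ] [0.47231036 0.09292053 0.078     ]
[0.0, 4.92, -2.24, -0.66, 0.0, 0.0, -4.1]
[0.0, 5.07, -1.88, -0.66, 0.0, 0.0, -4.1]
[0.0, 5.19, -1.51, -0.66, 0.0, 0.0, -4.1]
[0.0, 5.29, -1.13, -0.66, 0.0, 0.0, -4.1]
[0.0, 5.36, -0.74, -0.66, 0.0, 0.0, -4.1]
[0.0, 5.4, -0.36, -0.66, 0.0, 0.0, -4.1]
[0.0, 4.14, -2.49, 0.43, 0.0, 0.0, -2.9]
[0.0, 4.26, -2.28, 0.43, 0.0, 0.0, -2.9]
[0.0, 4.37, -2.07, 0.43, 0.0, 0.0, -2.9]
[0.0, 4.47, -1.85, 0.43, 0.0, 0.0, -2.9]
[0.0, 4.55, -1.62, 0.43, 0.0, 0.0, -2.9]
[0.0, 4.63, -1.39, 0.43, 0.0, 0.0, -2.9]
[0.0, 4.69, -1.16, 0.43, 0.0, 0.0, -2.9]
[0.0, 3.45, -3.68, 1.5, 0.0, 0.0, -2.8]
[0.0, 3.62, -3.51, 1.5, 0.0, 0.0, -2.8]
[0.0, 3.79, -3.34, 1.5, 0.0, 0.0, -2.8]
[0.0, 3.94, -3.15, 1.5, 0.0, 0.0, -2.8]
```

Emit:
{"fn": "jog_arm", "kwargs": {"moves": [[135, 4.9, -2.2, -0.7, 0, 0, -4], [135, 5.1, -1.9, -0.7, 0, 0, -4], [135, 5.2, -1.5, -0.7, 0, 0, -4], [135, 5.3, -1.1, -0.7, 0, 0, -4], [135, 5.4, -0.7, -0.7, 0, 0, -4], [135, 5.4, -0.4, -0.6, 0, 0, -4]]}}

```text
time_s: 0.95
tcp_pos: [0.4251, -0.4162, 0.2505]
tool_rot: [-179.8, -0.1, 39.5]
wrist_force: [0.3, -0.7, -0.3]
finger_gap: 0.0398
```

Run:
```python
from plan import *
s=readout.sense(); print(s["tcp_pos"],s["tool_rot"],s["finger_gap"],s["time_s"])
t=bw(-136,85,0); 
plan([([.53,-.1,.22],[180,0,60],8),([t[0],t[1],.16],[180,0,71],4)],jaw=135)
```

```text
[ 0.42513166 -0.41624146  0.25049738] [-1.79809235e+02 -1.15139783e-01  3.95152369e+01] 0.03977214014822049 0.95
[135.0, 3.53, -2.21, 0.4, 0.0, 0.0, -2.6]
[135.0, 3.62, -2.05, 0.39, 0.0, 0.0, -2.6]
[135.0, 3.71, -1.89, 0.39, 0.0, 0.0, -2.6]
[135.0, 3.79, -1.72, 0.39, 0.0, 0.0, -2.6]
[135.0, 3.86, -1.55, 0.39, 0.0, 0.0, -2.6]
[135.0, 3.93, -1.38, 0.39, 0.0, 0.0, -2.6]
[135.0, 3.99, -1.2, 0.38, 0.0, 0.0, -2.6]
[135.0, 4.04, -1.02, 0.38, 0.0, 0.0, -2.6]
[135.0, 3.45, -3.68, 1.5, 0.0, 0.0, -2.8]
[135.0, 3.62, -3.51, 1.5, 0.0, 0.0, -2.8]
[135.0, 3.79, -3.34, 1.5, 0.0, 0.0, -2.8]
[135.0, 3.94, -3.15, 1.5, 0.0, 0.0, -2.8]
```

Tracking is accurate (within a few mm).

Emit:
{"fn": "jog_arm", "kwargs": {"moves": [[135, 3.5, -2.2, 0.4, 0, 0, -2.6], [135, 3.6, -2.1, 0.4, 0, 0, -2.6], [135, 3.7, -1.9, 0.4, 0, 0, -2.6], [135, 3.8, -1.7, 0.4, 0, 0, -2.6], [135, 3.9, -1.6, 0.4, 0, 0, -2.6], [135, 3.9, -1.4, 0.4, 0, 0, -2.6], [135, 4.0, -1.2, 0.4, 0, 0, -2.6], [135, 4.0, -1.0, 0.4, 0, 0, -2.6]]}}

```text
time_s: 1.95
tcp_pos: [0.5299, -0.0876, 0.2187]
tool_rot: [-180.0, -0.2, 61.1]
wrist_force: [-0.1, 0.6, -0.0]
finger_gap: 0.0402
```

Emit:
{"fn": "jog_arm", "kwargs": {"moves": [[135, 3.5, -3.7, 1.5, 0, 0, -2.8], [135, 3.6, -3.5, 1.5, 0, 0, -2.8], [135, 3.8, -3.3, 1.5, 0, 0, -2.8], [135, 3.9, -3.2, 1.5, 0, 0, -2.8], [135, 0, 0, 0, 0, 0, 0]]}}

```text
time_s: 2.58
tcp_pos: [0.4639, 0.1122, 0.1567]
tool_rot: [-180.0, -0.2, 72.9]
wrist_force: [-0.5, -0.2, 0.1]
finger_gap: 0.04
```

Run:
```python
from plan import *
from h import *
import pickle
a=eyes.snapshot("scene"); b=eyes.snapshot("top")
pickle.dump((a,b),open("s1.pkl","wb"))
s=readout.sense(); print(s["tcp_pos"],s["tool_rot"],wb(s["tcp_pos"]),s["time_s"])
crop(a,280,90,440,240,4,"scene_1.png"); crop(b,200,200,360,320,4.8,"top_1.png")
print(proj(a,s["tcp_pos"]),proj(b,s["tcp_pos"]))
```

```text
[0.46618673 0.1099951  0.15837237] [179.81052327  -0.20195111  72.72900842] [-144.77108345  100.2828611   158.37236793] 2.675
[[357.22427887 177.52223392]] [[263.51816548 290.51476155]]
```

View pics/scene_1.png

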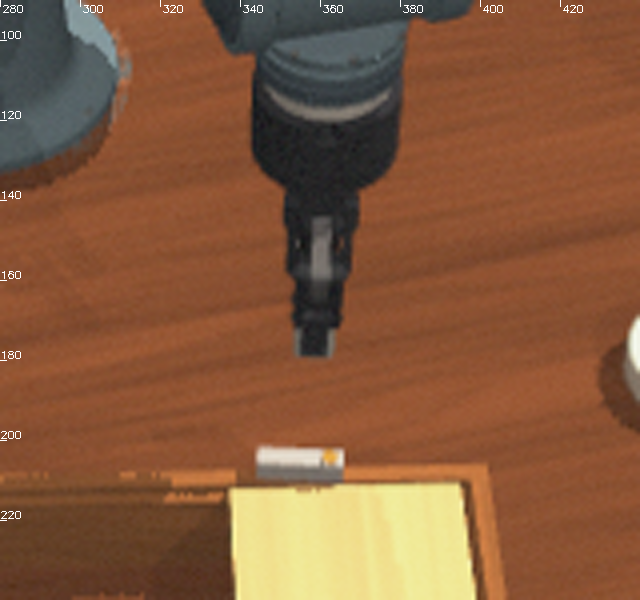

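View pics/top_1.png

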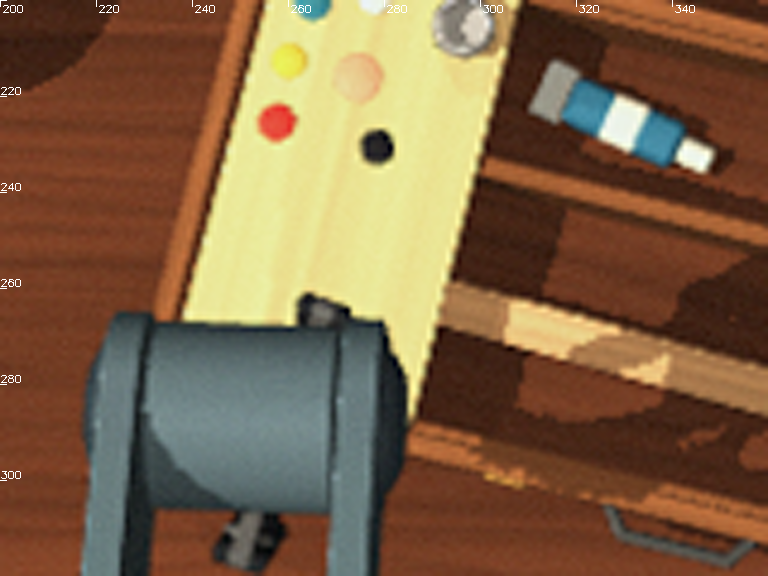

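Run:
```python
from plan import *
from h import *
import pickle
a,b=pickle.load(open("s1.pkl","rb"))
s=readout.sense(); p=s["tcp_pos"]; R=rot(s["tool_rot"])
for oy in (.02,.035):
  for oz in (0,-.006):
    print(oy,oz,proj(a,p+R.apply([0,oy,oz])), [proj(a,p+R.apply([dx,oy,oz])).round(1).tolist() for dx in(-.011,.011)])
# predict button dot and corners from nominal box pose
for nm,B in (("mid",[.585,-.020,-.2245]),("ab",[.5837,-.02,-.225]),("a",[.5891,-.0209,-.2277]),("b",[.5829,-.0203,-.222])):
    import plan; plan.PB=np.array(B)
    P=plan.bw(-132.5,115,85); print(nm,proj(a,P).round(1),proj(b,P).round(1))
```

```text
0.02 0 [[357.08633774 184.10085953]] [[[352.1, 183.9]], [[362.1, 184.3]]]
0.02 -0.006 [[357.19190907 182.23002203]] [[[352.2, 182.1]], [[362.2, 182.4]]]
0.035 0 [[356.98094732 189.11549387]] [[[352.0, 189.0]], [[362.0, 189.3]]]
0.035 -0.006 [[357.08696001 187.24946301]] [[[352.0, 187.1]], [[362.1, 187.4]]]
mid [[362.6 203.2]] [[261.7 285.7]]
ab [[362.4 202.8]] [[261.6 286.2]]
a [[362.9 204.7]] [[262. 284.]]
b [[362.  202.5]] [[261.9 286.7]]
```

Emit:
{"fn": "jog_arm", "kwargs": {"moves": [[255, 0, 0, 0, 0, 0, 0], [255, 0, 0, 0, 0, 0, 0], [255, 0, 0, 0, 0, 0, 0], [255, 0, 0, 0, 0, 0, 0]]}}

```text
time_s: 3.18
tcp_pos: [0.4685, 0.107, 0.16]
tool_rot: [179.6, -0.2, 72.4]
wrist_force: [-0.3, -0.1, 0.2]
finger_gap: -0.0
```

Run:
```python
from plan import *
from h import *
import pickle
a=eyes.snapshot("scene"); 
pickle.dump(a,open("s2.pkl","wb"))
for i in range(3):
    s=readout.sense(); print(s["tcp_pos"],s["tool_rot"],s["finger_gap"],s["time_s"])
crop(a,310,130,410,220,8,"scene_2.png")
print(proj(a,s["tcp_pos"]))
```

```text
[0.46856515 0.10704647 0.15998992] [179.62757283  -0.23082532  72.4119271 ] 0.00025137875761230624 3.225
[0.46856515 0.10704647 0.15998992] [179.62757283  -0.23082532  72.4119271 ] 0.00025137875761230624 3.225
[0.46856515 0.10704647 0.15998992] [179.62757283  -0.23082532  72.4119271 ] 0.00025137875761230624 3.225
[[356.28337882 178.0168701 ]]
```

View pics/scene_2.png

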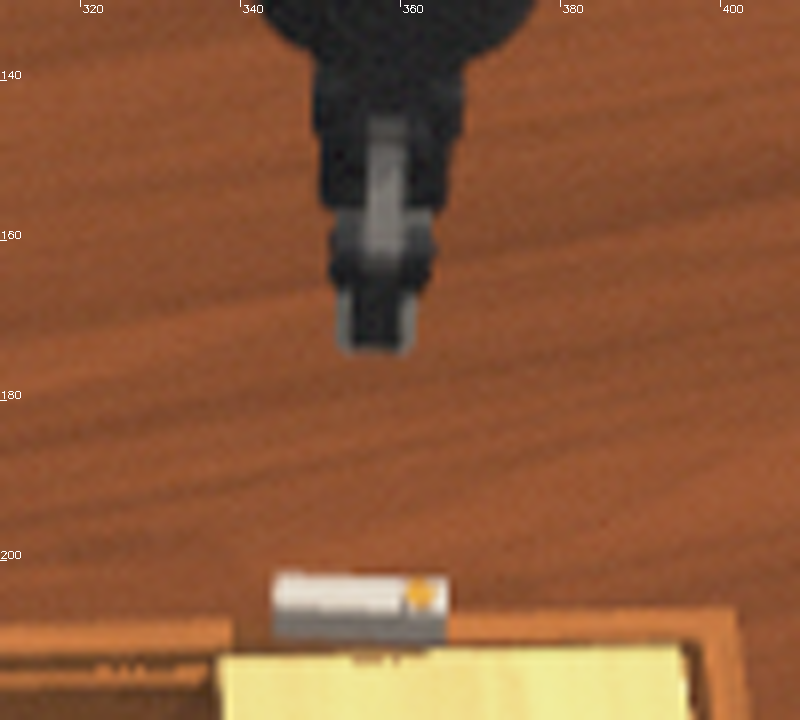

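Run:
```python
from plan import *
from h import *
import pickle
a,b=pickle.load(open("s0.pkl","rb"))
print("base",proj(a,[0,0,0]),[proj(a,[.075*np.cos(t),.075*np.sin(t),0]).round(0).tolist() for t in np.arange(0,6.3,1.57)],proj(b,[0,0,0]))
print(a["camera_from_world"][:3,:3].T@-a["camera_from_world"][:3,3],b["camera_from_world"][:3,:3].T@-b["camera_from_world"][:3,3])
crop(a,160,225,195,255,20,"er_a.png"); crop(b,410,300,440,330,20,"er_b.png")
crop(a,425,155,485,205,12,"tp_a.png"); crop(b,135,285,190,340,10,"tp_b.png")
def cc(s,x0,y0,x1,y1,thr=200):
    m=(s["img"][y0:y1,x0:x1].min(2)>thr).astype(np.uint8); M=cv2.moments(m,True); return (x0+M["m10"]/M["m00"],y0+M["m01"]/M["m00"]),M["m00"]
for nm,ra,rb in (("eraser",(160,225,195,255),(410,300,440,330)),):
    (pa,na),(pb,nb)=cc(a,*ra,150),cc(b,*rb,150); print(nm,pa,na,pb,nb,tri(a,pa,b,pb))
```

```text
base [[272.19082289 108.19758616]] [[[278.0, 125.0]], [[298.0, 104.0]], [[267.0, 92.0]], [[246.0, 113.0]], [[277.0, 125.0]]] [[304.85843818 467.20071392]]
[ 1.34769501 -0.19249988  1.13770417] [ 0.40799993 -0.01689096  1.59532984]
eraser (177.1878787878788, 238.55151515151516) 165.0 (423.83216783216784, 316.1888111888112) 143.0 (array([ 0.41238442, -0.31347658,  0.00609015]), np.float64(0.0013376565206167155))
```

View pics/er_a.png

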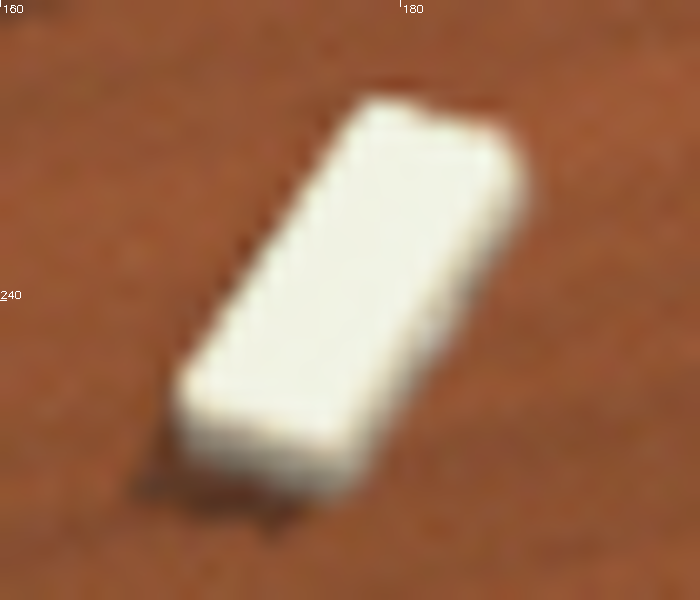

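View pics/er_b.png

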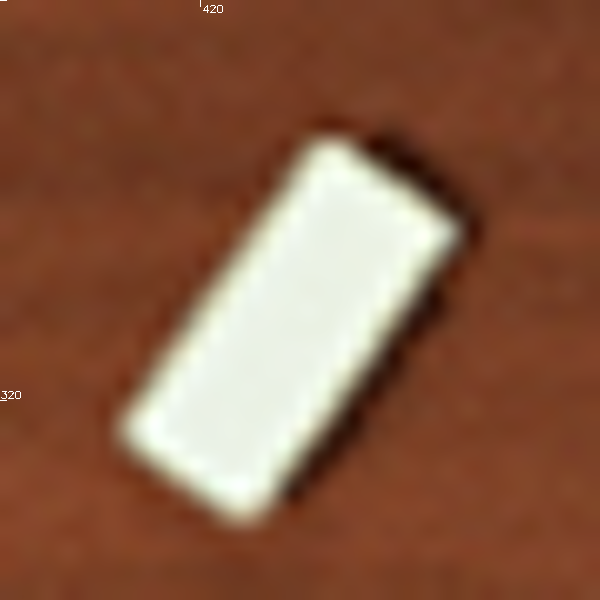

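View pics/tp_a.png

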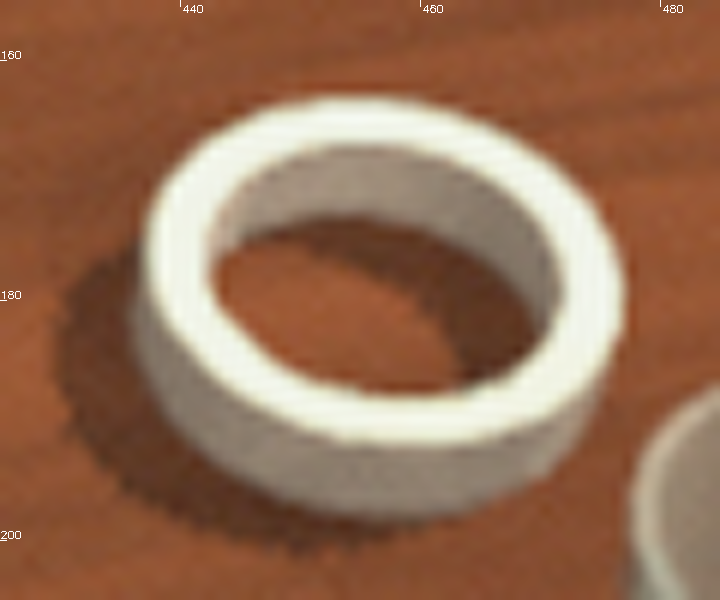

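View pics/tp_b.png

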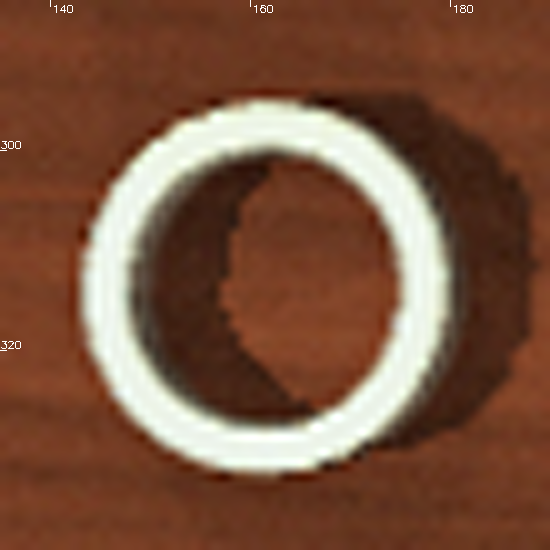

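Run:
```python
from plan import *
s=readout.sense(); print(wb(s["tcp_pos"]))
t=bw(-133,203,95); 
plan([(t,[180,0,77],4)],jaw=255)
```

```text
[-141.79592767   97.93770383  159.98992265]
[255.0, 2.63, -0.01, 1.64, 0.1, -0.1, -1.1]
[255.0, 2.63, 0.05, 1.63, 0.1, -0.1, -1.1]
[255.0, 2.63, 0.1, 1.63, 0.1, -0.1, -1.1]
[255.0, 2.63, 0.16, 1.63, 0.1, -0.1, -1.1]
```

Emit:
{"fn": "jog_arm", "kwargs": {"moves": [[255, 2.6, 0, 1.6, 0, 0, -1.1], [255, 2.6, 0, 1.6, 0, 0, -1.1], [255, 2.6, 0.1, 1.6, 0, 0, -1.1], [255, 2.6, 0.2, 1.6, 0, 0, -1.1], [255, 0, 0, 0, 0, 0, 0], [255, 0, 0, 0, 0, 0, 0]]}}

```text
time_s: 3.98
tcp_pos: [0.5028, 0.208, 0.0958]
tool_rot: [179.5, -0.2, 76.8]
wrist_force: [0.4, -0.7, -0.1]
finger_gap: -0.0001
```

Run:
```python
from plan import *
from h import *
s=readout.sense(); print(wb(s["tcp_pos"]),s["tool_rot"])
a=eyes.snapshot("scene")
print(proj(a,s["tcp_pos"]))
crop(a,350,130,450,220,8,"scene_3.png")
```

```text
[-130.88964221  203.92995771   95.76202388] [179.45714884  -0.19084747  76.81882931]
[[401.48202218 199.82457895]]
```

View pics/scene_3.png

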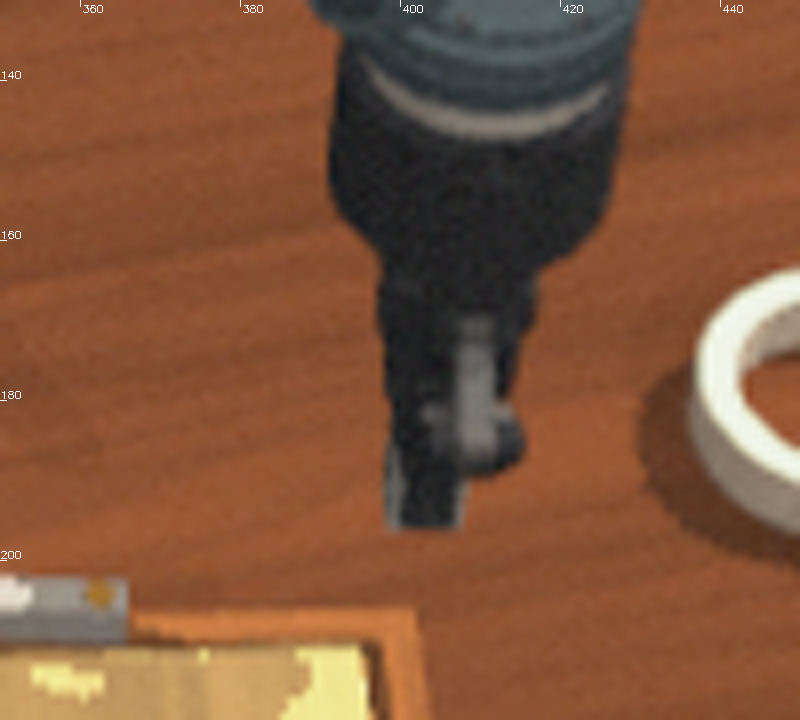

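Emit:
{"fn": "jog_arm", "kwargs": {"moves": [[255, 0, -0.2, 0.6, 0, 0, 0], [255, 0, 0, 0.6, 0, 0, 0], [255, 0, 0, 0.6, 0, 0, 0], [255, 0, 0, 0, 0, 0, 0]]}}

```text
time_s: 4.53
tcp_pos: [0.5011, 0.2068, 0.0776]
tool_rot: [179.4, -0.2, 76.7]
wrist_force: [-0.3, 0.2, 0.3]
finger_gap: 0.0003
```

Emit:
{"fn": "jog_arm", "kwargs": {"moves": [[255, 0, 0, 0.2, 0, 0, 0], [255, 0, 0, 0.2, 0, 0, 0], [255, 0, 0, 0.2, 0, 0, 0], [255, 0, 0, 0, 0, 0, 0]]}}

```text
time_s: 5.03
tcp_pos: [0.5014, 0.2069, 0.0714]
tool_rot: [179.3, -0.2, 76.7]
wrist_force: [-0.2, -0.5, 0.2]
finger_gap: -0.0006
```

Emit:
{"fn": "jog_arm", "kwargs": {"moves": [[255, 0, 0, 0.15, 0, 0, 0], [255, 0, 0, 0.15, 0, 0, 0]]}}

```text
time_s: 5.28
tcp_pos: [0.5017, 0.207, 0.0685]
tool_rot: [179.3, -0.2, 76.7]
wrist_force: [0.6, -0.4, 1.3]
finger_gap: 0.0002
```

Emit:
{"fn": "jog_arm", "kwargs": {"moves": [[255, 0, 0, 0.15, 0, 0, 0], [255, 0, 0, 0.15, 0, 0, 0]]}}

```text
time_s: 5.52
tcp_pos: [0.5017, 0.207, 0.0653]
tool_rot: [179.3, -0.2, 76.7]
wrist_force: [-0.2, -0.0, 0.8]
finger_gap: 0.0004
```

Run:
```python
from plan import *
from h import *
s=readout.sense(); print(wb(s["tcp_pos"]),s["tool_rot"],s["wrist_force"])
a=eyes.snapshot("scene");b=eyes.snapshot("top")
print(proj(a,s["tcp_pos"]),proj(b,s["tcp_pos"]))
crop(a,350,130,450,220,8,"scene_4.png")
crop(b,200,210,330,310,6,"top_4.png")
```

```text
[-131.7179517   202.76427569   65.28923842] [179.3190946   -0.24692537  76.66764489] [-0.17513341 -0.04629906  0.82169107]
[[399.63730684 208.2017965 ]] [[230.14496739 277.54352232]]
```

View pics/scene_4.png

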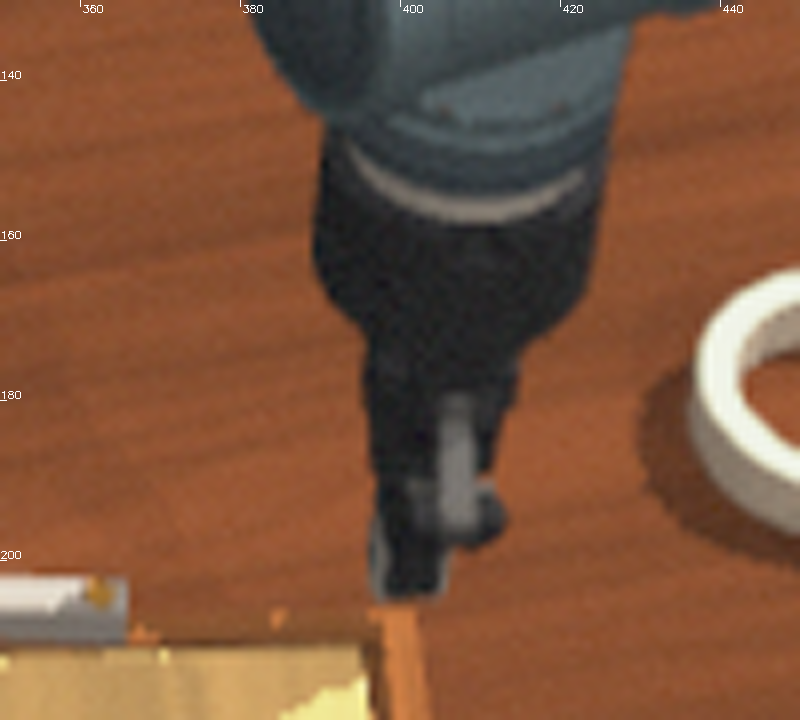

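View pics/top_4.png

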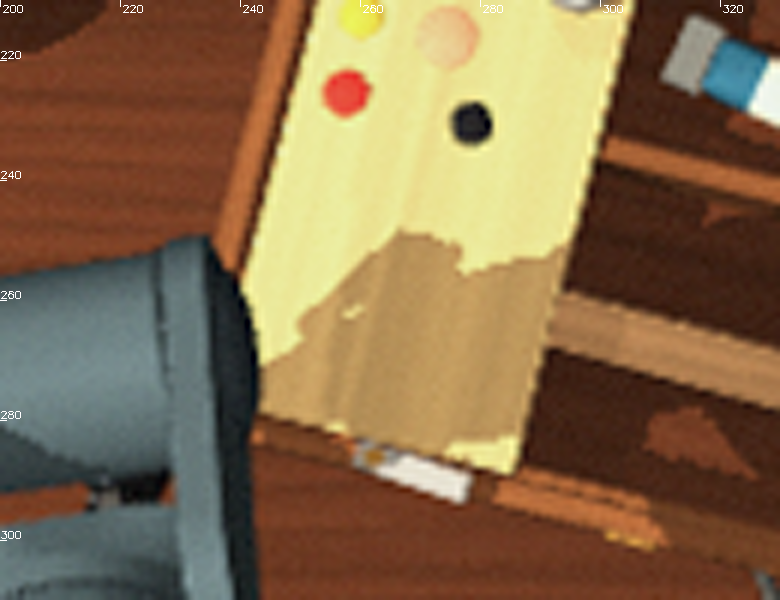

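Emit:
{"fn": "jog_arm", "kwargs": {"moves": [[255, 0, 0, 0.2, 0, 0, 0], [255, 0, 0, 0.2, 0, 0, 0]]}}

```text
time_s: 5.88
tcp_pos: [0.5018, 0.207, 0.0611]
tool_rot: [179.3, -0.2, 76.7]
wrist_force: [-0.1, 0.0, 0.4]
finger_gap: -0.0001
```

Emit:
{"fn": "jog_arm", "kwargs": {"moves": [[255, 0, 0, 0.2, 0, 0, 0], [255, 0, 0, 0.2, 0, 0, 0]]}}

```text
time_s: 6.12
tcp_pos: [0.5018, 0.207, 0.0568]
tool_rot: [179.3, -0.2, 76.7]
wrist_force: [-0.1, 0.9, -0.5]
finger_gap: 0.0002
```

Run:
```python
from plan import *
from h import *
s=readout.sense(); print(wb(s["tcp_pos"]),s["tool_rot"],s["wrist_force"])
a=eyes.snapshot("scene")
crop(a,360,150,440,220,9,"scene_5.png")
```

```text
[-131.63049282  202.76188467   56.78736636] [179.32175321  -0.24439972  76.66669367] [-0.12211133  0.86436709 -0.51778514]
```

View pics/scene_5.png

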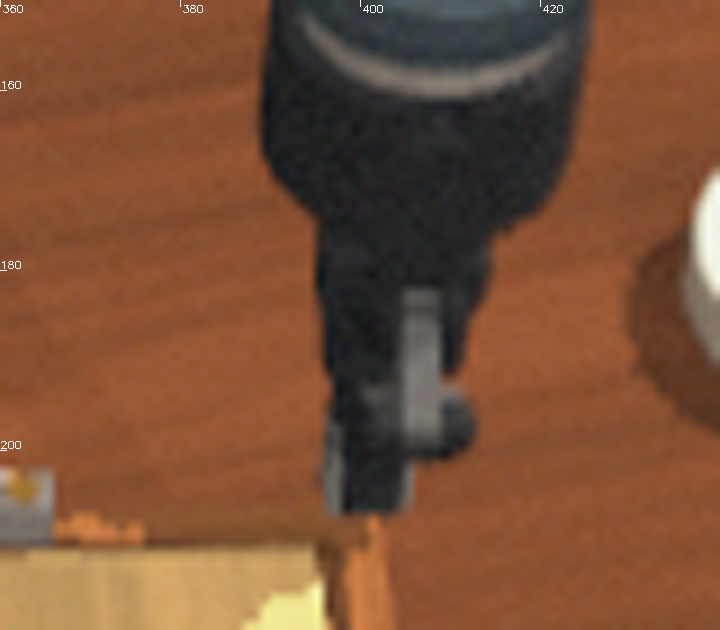

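Emit:
{"fn": "jog_arm", "kwargs": {"moves": [[255, 0, 0, 0.2, 0, 0, 0], [255, 0, 0, 0.2, 0, 0, 0]]}}

```text
time_s: 6.42
tcp_pos: [0.5017, 0.207, 0.0523]
tool_rot: [179.3, -0.2, 76.7]
wrist_force: [-0.5, 0.5, 0.9]
finger_gap: 0.0002
```

Emit:
{"fn": "jog_arm", "kwargs": {"moves": [[255, 0, 0, 0.2, 0, 0, 0], [255, 0, 0, 0.2, 0, 0, 0]]}}

```text
time_s: 6.68
tcp_pos: [0.5019, 0.207, 0.0494]
tool_rot: [179.4, -0.2, 76.7]
wrist_force: [-8.3, -2.4, 20.4]
finger_gap: -0.0002
```

Run:
```python
from plan import *
from h import *
s=readout.sense(); print(wb(s["tcp_pos"]),s["tool_rot"],s["wrist_force"])
a=eyes.snapshot("scene")
crop(a,360,150,440,220,9,"scene_6.png")
```

```text
[-131.5794637   202.78675267   49.39183736] [179.39626375  -0.19916622  76.67927163] [-8.31488805 -2.38575028 20.44531158]
```

View pics/scene_6.png

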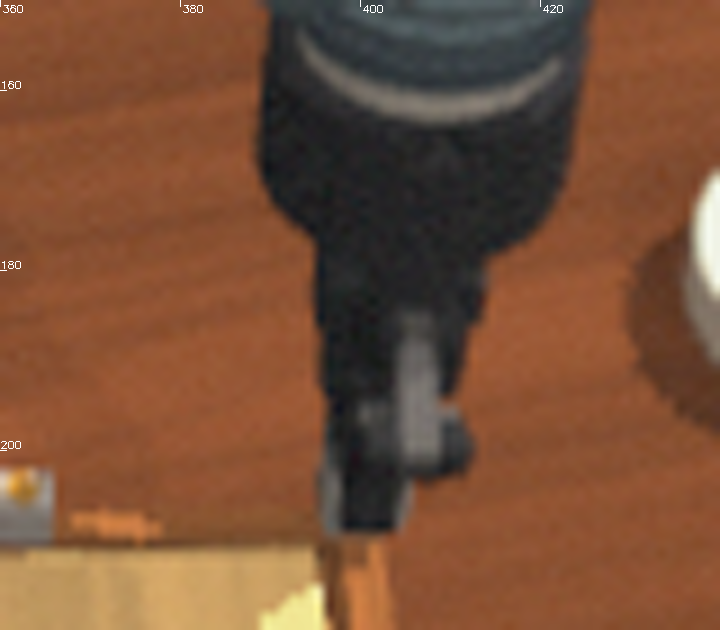

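Run:
```python
from plan import *
s=readout.sense(); p=s["tcp_pos"]
t=bw(-135,86,80); 
plan([([p[0],p[1],.08],[180,0,77],2),(t,[180,0,72.5],5)],jaw=140)
```

```text
[140.0, 0.01, 0.02, -1.53, 0.3, -0.1, -0.2]
[140.0, 0.0, 0.01, -1.53, 0.3, -0.1, -0.2]
[140.0, -2.34, -0.06, 0.0, 0.0, 0.0, 0.9]
[140.0, -2.34, -0.03, 0.0, 0.0, 0.0, 0.9]
[140.0, -2.34, 0.01, 0.0, 0.0, 0.0, 0.9]
[140.0, -2.34, 0.05, 0.0, 0.0, 0.0, 0.9]
[140.0, -2.33, 0.08, 0.0, 0.0, 0.0, 0.9]
```

Emit:
{"fn": "jog_arm", "kwargs": {"moves": [[255, 0, 0, -1.5, 0.3, 0, 0], [255, 0, 0, -1.5, 0.3, 0, 0], [140, -2.3, 0, 0, 0, 0, 0.9], [140, -2.3, 0, 0, 0, 0, 0.9], [140, -2.3, 0, 0, 0, 0, 0.9], [140, -2.3, 0, 0, 0, 0, 0.9], [140, -2.3, 0, 0, 0, 0, 0.9], [140, 0, 0, 0, 0, 0, 0]]}}

```text
time_s: 7.72
tcp_pos: [0.4721, 0.0932, 0.0829]
tool_rot: [179.9, -0.3, 72.1]
wrist_force: [-0.1, 0.6, 0.3]
finger_gap: 0.0383
```

Run:
```python
from plan import *
from h import *
s=readout.sense(); print(wb(s["tcp_pos"]),s["tool_rot"],s["wrist_force"],s["finger_gap"],s["time_s"])
a=eyes.snapshot("scene");b=eyes.snapshot("top")
crop(a,320,140,400,220,8,"scene_7.png")
crop(b,220,220,340,320,6,"top_7.png")
```

```text
[-135.28950939   85.20070343   82.86085591] [179.85049901  -0.2722731   72.09130794] [-0.07213255  0.63284506  0.25434562] 0.038323370919972434 7.725
```

View pics/scene_7.png

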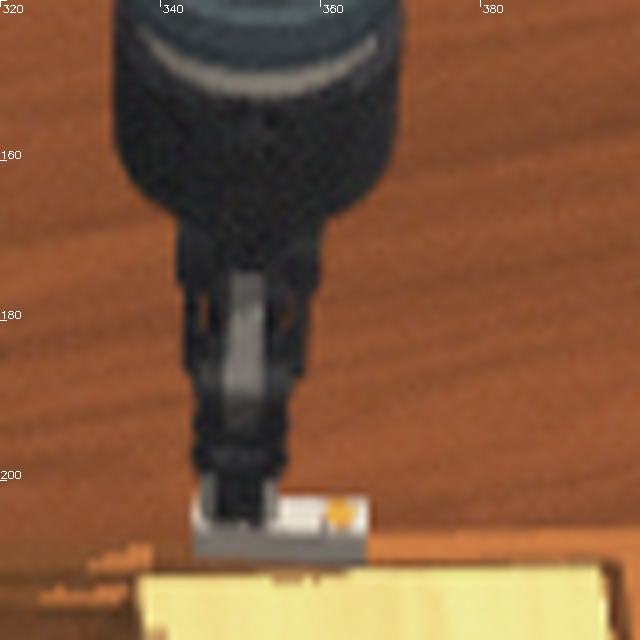

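View pics/top_7.png

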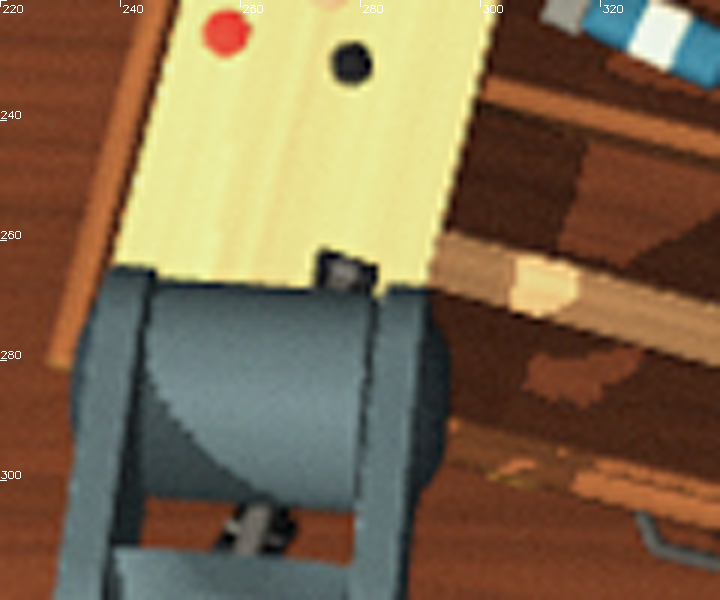

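Run:
```python
from plan import *
from h import *
import pickle
a,b=pickle.load(open("s0.pkl","rb"))
for x in (-135,-125,-116,-109,-104):
    print(x,[ (z,proj(a,bw(x,85,z))[0].round(1).tolist()) for z in (97,103,108)])
# finger extrema seen in top: near finger back ~ (276,264.5), rear ~(261,308): 
for z in (130,160,190):
  for x in (-80,-75,-190,-195): print(z,x,proj(b,bw(x,85,z))[0].round(1))
```

```text
-135 [(97, [349.7, 199.2]), (103, [349.8, 197.5]), (108, [349.9, 196.0])]
-125 [(97, [349.9, 202.5]), (103, [350.0, 200.8]), (108, [350.1, 199.3])]
-116 [(97, [350.2, 205.5]), (103, [350.2, 203.8]), (108, [350.3, 202.3])]
-109 [(97, [350.3, 207.8]), (103, [350.4, 206.1]), (108, [350.5, 204.7])]
-104 [(97, [350.4, 209.5]), (103, [350.5, 207.8]), (108, [350.6, 206.3])]
130 -80 [276.9 267.5]
130 -75 [277.4 265.5]
130 -190 [265.9 310.1]
130 -195 [265.4 312. ]
160 -80 [276.1 266.5]
160 -75 [276.6 264.5]
160 -190 [264.8 310. ]
160 -195 [264.3 312. ]
190 -80 [275.3 265.4]
190 -75 [275.8 263.4]
190 -190 [263.8 309.8]
190 -195 [263.3 311.9]
```

Emit:
{"fn": "jog_arm", "kwargs": {"moves": [[140, 0, 0, 1.0, 0, 0, 0], [140, 0, 0, 1.0, 0, 0, 0], [140, 0, 0, 0.7, 0, 0, 0], [140, 0, 0, 0, 0, 0, 0]]}}

```text
time_s: 8.32
tcp_pos: [0.4724, 0.0961, 0.0534]
tool_rot: [179.9, -0.3, 72.4]
wrist_force: [0.5, 0.5, 0.7]
finger_gap: 0.0383
```

Emit:
{"fn": "jog_arm", "kwargs": {"moves": [[255, 0, 0, 0, 0, 0, 0], [255, 0, 0, 0, 0, 0, 0], [255, 0, 0, 0, 0, 0, 0]], "newtons": 20}}

```text
time_s: 8.7
tcp_pos: [0.4749, 0.095, 0.0537]
tool_rot: [179.5, -0.3, 72.3]
wrist_force: [3.5, 1.0, -7.2]
finger_gap: 0.0116
```

Run:
```python
from plan import *
from h import *
s=readout.sense(); print(wb(s["tcp_pos"]),s["tool_rot"],s["wrist_force"],s["finger_gap"],s["time_s"])
a=eyes.snapshot("scene")
crop(a,320,140,400,220,8,"scene_8.png")
```

```text
[-132.8935147    87.57669384   53.6894561 ] [179.51053134  -0.28102119  72.31121977] [ 3.46065235  0.96329165 -7.16110314] 0.011585166356769103 8.7
```

View pics/scene_8.png

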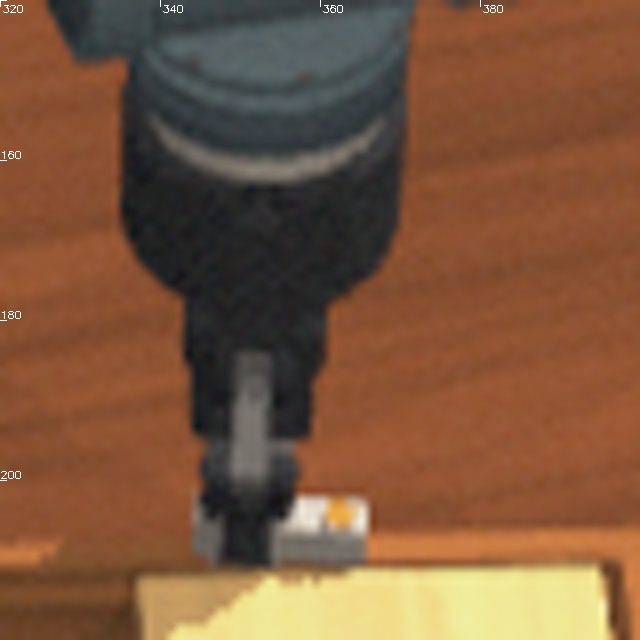

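Emit:
{"fn": "jog_arm", "kwargs": {"moves": [[255, 0.04, 0.45, 0, 0, 0, -9.5], [255, 0.04, 0.45, 0, 0, 0, -9.5], [255, 0.04, 0.45, 0, 0, 0, -9.5], [255, 0.04, 0.45, 0, 0, 0, -9.5], [255, 0, 0, 0, 0, 0, 0]]}}

```text
time_s: 9.38
tcp_pos: [0.4938, 0.0955, 0.0536]
tool_rot: [179.3, 0.1, 111.3]
wrist_force: [1.7, 0.5, -2.4]
finger_gap: 0.0116
```

```bash
cat > st.py <<'E'
from plan import *
s=readout.sense(); p=s["tcp_pos"]; R=rot(s["tool_rot"])
print("box",wb(p).round(1),"yaw rel",round(s["tool_rot"][2]-77.14,2),s["tool_rot"].round(2),"F",s["wrist_force"].round(1),"gap",round(s["finger_gap"],4),s["time_s"])
r=p+R.apply([.0275,0,0]); print("pivot est",wb(r).round(1))
E
python3 st.py
```

```text
box [-114.6   92.3   53.6] yaw rel 34.15 [1.7928e+02 8.0000e-02 1.1129e+02] F [ 1.7  0.5 -2.4] gap 0.0116 9.375
pivot est [-130.   115.    53.6]
```

Emit:
{"fn": "jog_arm", "kwargs": {"moves": [[255, 0.04, 0.45, 0, 0, 0, -9.3], [255, 0.04, 0.45, 0, 0, 0, -9.3], [255, 0.04, 0.45, 0, 0, 0, -9.3], [255, 0.04, 0.45, 0, 0, 0, -9.3], [255, 0.04, 0.45, 0, 0, 0, -9.3], [255, 0.04, 0.45, 0, 0, 0, -9.3], [255, 0, 0, 0, 0, 0, 0]]}}

```text
time_s: 10.25
tcp_pos: [0.5102, 0.1146, 0.0537]
tool_rot: [179.8, 0.7, 167.6]
wrist_force: [2.4, -0.1, -3.4]
finger_gap: 0.011
```

```bash
python3 st.py
```

```text
box [-102.9  114.6   53.7] yaw rel 90.44 [179.76   0.68 167.58] F [ 2.4 -0.1 -3.4] gap 0.011 10.25
pivot est [-130.4  114.4   53.4]
```

Emit:
{"fn": "jog_arm", "kwargs": {"moves": [[150, 0, 0, 0, 0, 0, 0], [150, 0, 0, 0, 0, 0, 0], [150, 0, 0, -0.8, 0, 0, 0], [150, 0, 0, -2, 0, 0, 0], [150, 0, 0, -3, 0, 0, 0], [150, 0, 0, -4, 0, 0, 0]]}}

```text
time_s: 11.0
tcp_pos: [0.5064, 0.1142, 0.1533]
tool_rot: [179.8, 0.3, 167.0]
wrist_force: [-0.1, -0.8, 1.0]
finger_gap: 0.0351
```

```bash
python3 st.py
python3 - <<'E'
from plan import *
t=bw(-45,-40,115)
plan([(t,[180,0,77],9)],jaw=90)
E
```

```text
box [-106.5  113.3  153.3] yaw rel 89.87 [179.82   0.29 167.01] F [-0.1 -0.8  1. ] gap 0.0351 11.0
pivot est [-134.   113.4  153.1]
[90.0, -0.68, -1.7, 0.42, 0.0, 0.0, 10.0]
[90.0, -0.97, -1.56, 0.42, 0.0, 0.0, 10.0]
[90.0, -1.23, -1.37, 0.43, 0.0, 0.0, 10.0]
[90.0, -1.44, -1.13, 0.43, 0.0, 0.0, 10.0]
[90.0, -1.62, -0.86, 0.43, 0.0, 0.0, 10.0]
[90.0, -1.74, -0.57, 0.43, 0.0, 0.0, 10.0]
[90.0, -1.82, -0.26, 0.43, 0.0, 0.0, 10.0]
[90.0, -1.83, 0.06, 0.43, 0.0, 0.0, 10.0]
[90.0, -1.8, 0.38, 0.43, 0.0, 0.0, 10.0]
```

Emit:
{"fn": "jog_arm", "kwargs": {"moves": [[100, -0.7, -1.7, 0, 0, 0, 10], [100, -1.0, -1.6, 0, 0, 0, 10], [100, -1.2, -1.4, 0.4, 0, 0, 10], [100, -1.4, -1.1, 0.4, 0, 0, 10], [100, -1.6, -0.9, 0.4, 0, 0, 10], [100, -1.7, -0.6, 0.4, 0, 0, 10], [100, -1.8, -0.3, 0.4, 0, 0, 10], [100, -1.8, 0, 0.4, 0, 0, 10]]}}

```text
time_s: 12.0
tcp_pos: [0.5293, -0.0345, 0.1406]
tool_rot: [178.7, -0.2, 84.1]
wrist_force: [1.3, 0.4, -0.4]
finger_gap: 0.0517
```

```bash
python3 st.py
python3 - <<'E'
from plan import *
t=bw(-48,-40,115)
plan([(t,[180,0,77],2)],jaw=100)
E
```

```text
box [-51.  -26.6 140.6] yaw rel 6.97 [178.68  -0.18  84.11] F [ 1.3  0.4 -0.4] gap 0.0517 12.0
pivot est [-54.4   0.7 140.7]
[100.0, -0.69, 0.04, 1.28, 0.7, -0.1, 3.6]
[100.0, -0.68, 0.1, 1.28, 0.7, -0.1, 3.6]
```

Emit:
{"fn": "jog_arm", "kwargs": {"moves": [[100, -0.7, 0, 1.2, 0.6, 0, 3.6], [100, -0.7, 0.1, 1.2, 0.6, 0, 3.6], [100, 0, 0, 0, 0, 0, 0]]}}

```text
time_s: 12.38
tcp_pos: [0.5295, -0.0504, 0.1182]
tool_rot: [179.8, -0.3, 76.4]
wrist_force: [-0.7, 0.2, -0.1]
finger_gap: 0.052
```

```bash
python3 st.py
python3 - <<'E'
from h import *
import pickle
a=eyes.snapshot("scene");b=eyes.snapshot("top")
pickle.dump((a,b),open("s9.pkl","wb"))
crop(a,210,150,420,320,3.8,"scene_9.png")
crop(b,220,170,420,325,3.8,"top_9.png")
crop(a,330,190,400,240,11,"scene_9b.png")
E
```

```text
box [-47.4 -42.  118.2] yaw rel -0.74 [179.8   -0.27  76.4 ] F [-0.7  0.2 -0.1] gap 0.052 12.375
pivot est [-47.  -14.5 118.3]
```

View pics/scene_9.png

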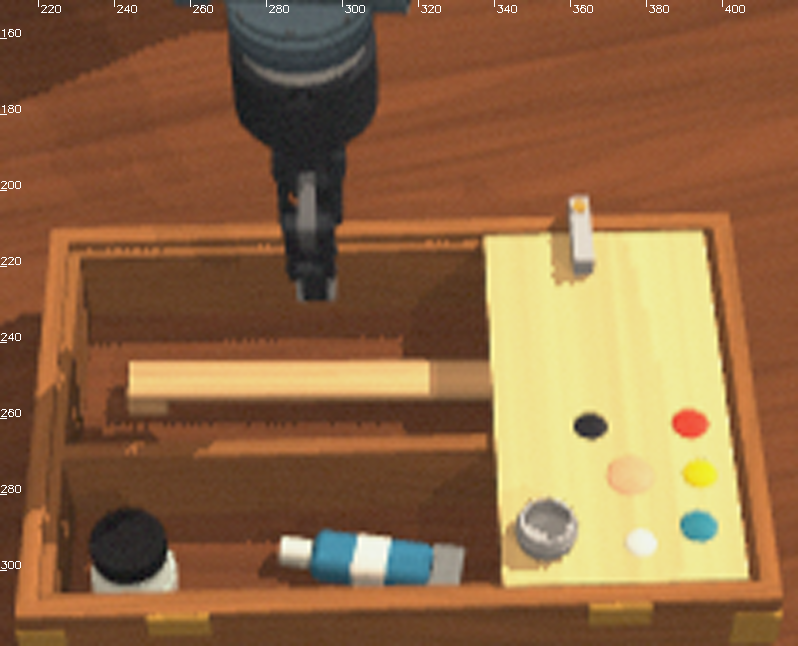

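View pics/top_9.png

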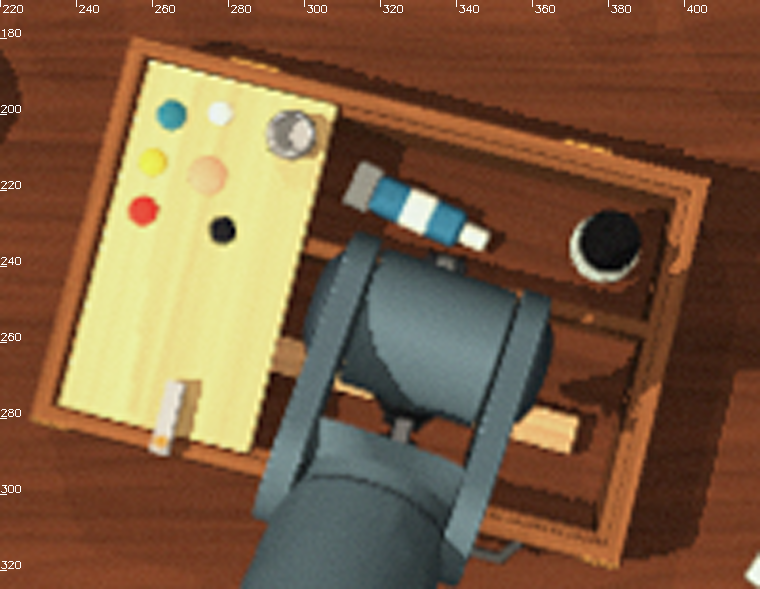

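View pics/scene_9b.png

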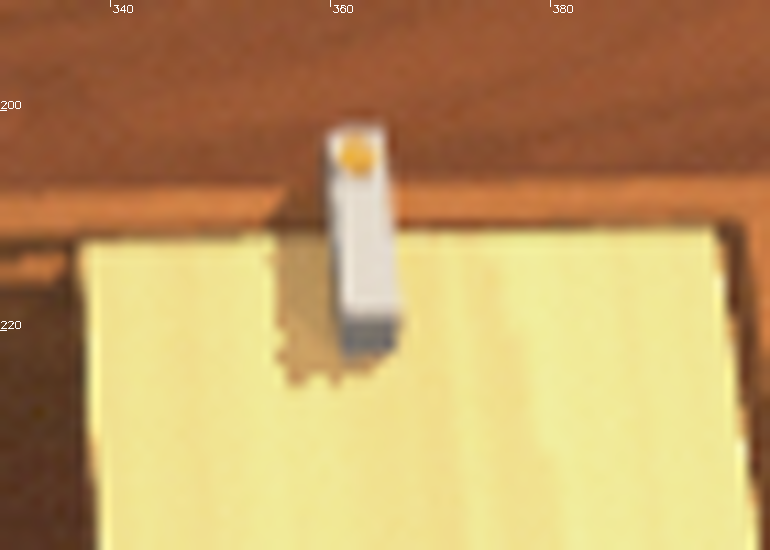

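Emit:
{"fn": "jog_arm", "kwargs": {"moves": [[100, 0, 0, 3, 0, 0, -0.7], [100, 0, 0, 3, 0, 0, 0], [100, 0, 0, 3, 0, 0, 0], [100, 0, 0, 1, 0, 0, 0], [100, 0, 0, 0, 0, 0, 0]]}}

```text
time_s: 13.1
tcp_pos: [0.5353, -0.0493, 0.0226]
tool_rot: [179.1, -0.2, 77.5]
wrist_force: [0.2, -0.3, 0.3]
finger_gap: 0.0522
```

```bash
python3 st.py
python3 - <<'E'
from h import *
a=eyes.snapshot("scene")
crop(a,220,180,370,290,5.2,"scene_10.png")
E
```

```text
box [-41.9 -39.6  22.6] yaw rel 0.33 [179.07  -0.23  77.47] F [ 0.2 -0.3  0.3] gap 0.0522 13.1
pivot est [-42.1 -12.1  22.7]
```

View pics/scene_10.png

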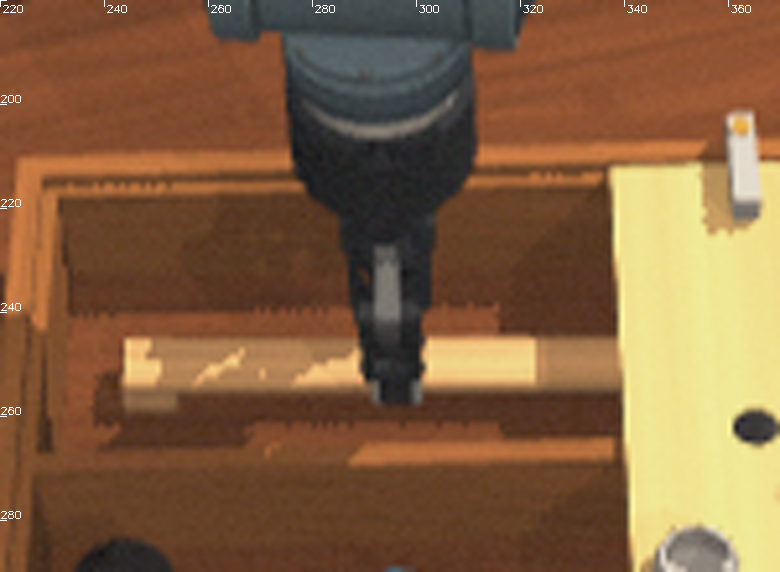

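Emit:
{"fn": "jog_arm", "kwargs": {"moves": [[100, -0.1, -0.5, 0.8, 0.8, 0, 0], [100, 0, 0, 0.8, 0, 0, 0], [100, 0, 0, 0.8, 0, 0, 0], [100, 0, 0, 0, 0, 0, 0]]}}

```text
time_s: 13.65
tcp_pos: [0.5323, -0.0498, -0.0]
tool_rot: [179.6, -0.2, 77.5]
wrist_force: [-0.5, 0.7, -1.1]
finger_gap: 0.0518
```

```bash
python3 st.py
```

```text
box [-44.7 -40.8  -0. ] yaw rel 0.34 [179.61  -0.2   77.48] F [-0.5  0.7 -1.1] gap 0.0518 13.65
pivot est [-44.9 -13.3   0.1]
```

Emit:
{"fn": "jog_arm", "kwargs": {"moves": [[100, 0, -0.3, 0.5, 0, 0, 0], [100, 0, 0, 0.4, 0, 0, 0], [100, 0, 0, 0, 0, 0, 0]]}}

```text
time_s: 14.02
tcp_pos: [0.5293, -0.0491, -0.0096]
tool_rot: [179.6, -0.2, 77.5]
wrist_force: [0.2, 0.1, -0.5]
finger_gap: 0.052
```

```bash
python3 st.py
python3 - <<'E'
from h import *
a=eyes.snapshot("scene")
crop(a,220,180,370,290,5.2,"scene_11.png")
E
```

```text
box [-47.8 -40.8  -9.6] yaw rel 0.34 [179.6   -0.2   77.48] F [ 0.2  0.1 -0.5] gap 0.052 14.025
pivot est [-48.  -13.3  -9.5]
```

View pics/scene_11.png

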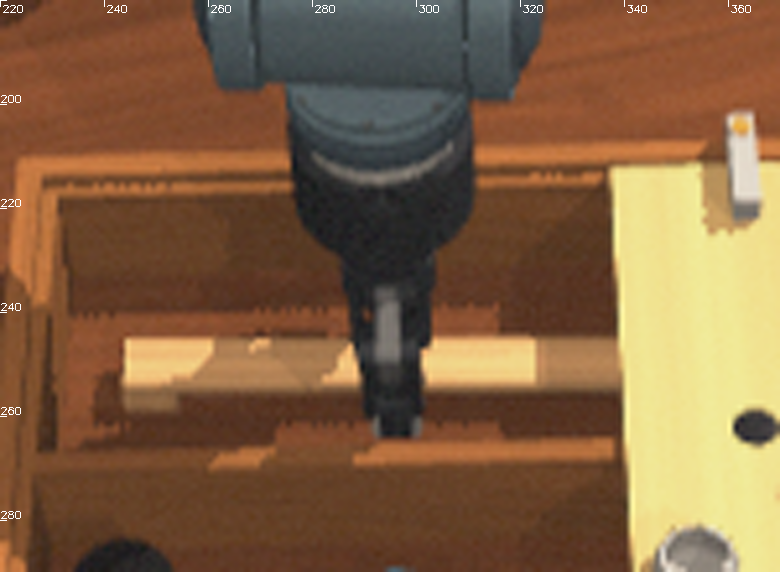

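Emit:
{"fn": "jog_arm", "kwargs": {"moves": [[255, 0, 0, 0, 0, 0, 0], [255, 0, 0, 0, 0, 0, 0], [255, 0, 0, 0, 0, 0, 0], [255, 0, 0, 0, 0, 0, 0]], "newtons": 60}}

```text
time_s: 14.58
tcp_pos: [0.5299, -0.0493, -0.0089]
tool_rot: [179.5, -0.2, 77.5]
wrist_force: [0.5, -0.9, -0.7]
finger_gap: 0.0246
```

```bash
python3 st.py
python3 - <<'E'
from h import *
a=eyes.snapshot("scene")
crop(a,220,180,370,290,5.2,"scene_12.png")
E
```

```text
box [-47.2 -40.8  -8.9] yaw rel 0.34 [179.53  -0.2   77.48] F [ 0.5 -0.9 -0.7] gap 0.0246 14.575
pivot est [-47.3 -13.3  -8.8]
```

View pics/scene_12.png

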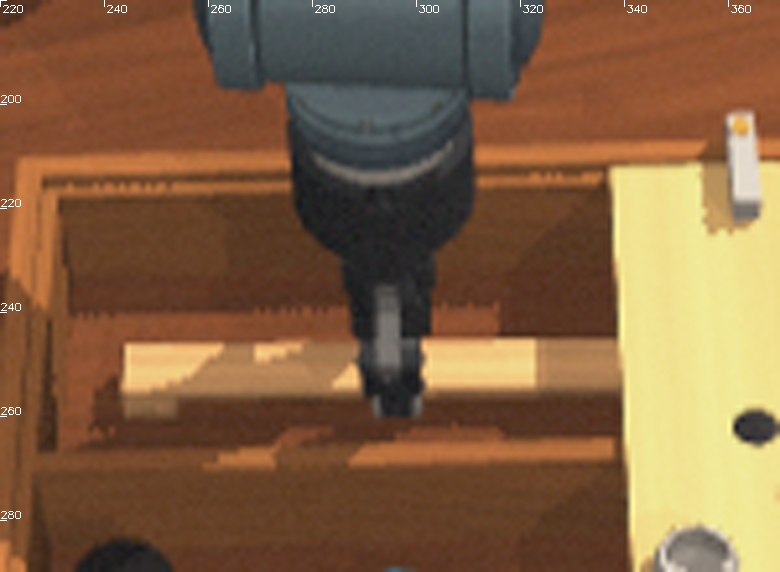

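```bash
cat > br.py <<'E'
from plan import *
q=np.array([.219,0,-.015])
def pose(th,Qy,Qz,x=-47.2,yaw=77.48):
    R=Ro.from_euler("xyz",[180,0,yaw],degrees=True)*Ro.from_euler("y",-th,degrees=True)
    return bw(x,Qy,Qz)-R.apply(q), R
def cur():
    s=readout.sense(); p=s["tcp_pos"]; R=rot(s["tool_rot"])
    Q=p+R.apply(q); E=p+R.apply(q-[.34,0,0]); X=R.apply([1,0,0])
    th=np.degrees(np.arcsin(-X[2])); print("Qleft",wb(Q).round(1),"right",wb(E).round(1),"tilt",th.round(2),"roll y-axis",np.degrees(np.arcsin(R.apply([0,1,0])[2])).round(2),"F",s["wrist_force"].round(1),"M",s["moment"].round(2),"gap",round(s["finger_gap"],4),"t",s["time_s"])
    top=wb(p+R.apply(q+[-(wb(Q)[1]-56.4)/1e3/np.cos(np.radians(th)),0,-.020])); print("top at palette edge",top.round(1))
    return p,R
E
python3 - <<'E'
from br import *
cur()
wp=[(*pose(0,178,9),1)]+[(*pose(t,178-t/2,9),1) for t in (3,6,9,12)]
plan(wp,jaw=255)
E
```

```text
Qleft [-48.6 178.1   6.8] right [ -46.6 -161.8    5.6] tilt -0.2 roll y-axis 0.47 F [ 0.8  0.2 -0.9] M [-0.02 -0.01 -0.03] gap 0.0244 t 14.625
top at palette edge [-48.   56.3  26.4]
[255.0, -0.02, 0.13, -0.29, 0.5, -0.2, 0.0]
[255.0, -0.2, 0.0, -1.15, 0.0, -3.0, 0.0]
[255.0, -0.2, 0.0, -1.14, 0.0, -3.0, 0.0]
[255.0, -0.2, 0.0, -1.13, 0.0, -3.0, 0.0]
[255.0, -0.2, 0.0, -1.12, 0.0, -3.0, 0.0]
```

Emit:
{"fn": "jog_arm", "kwargs": {"moves": [[255, 0, 0, -0.3, 0, 0, 0], [255, -0.2, 0, -1.1, 0, -3, 0], [255, -0.2, 0, -1.1, 0, -3, 0], [255, 0, 0, 0, 0, 0, 0]]}}

```text
time_s: 15.12
tcp_pos: [0.5283, -0.0528, 0.0166]
tool_rot: [179.6, 6.0, 77.4]
wrist_force: [-0.3, -0.4, -1.3]
finger_gap: 0.0247
```

Run:
```python
from br import *
cur()
from h import *
a=eyes.snapshot("scene")
crop(a,220,180,370,290,5.2,"scene_13.png")
wp=[(*pose(9,173,9.5),1),(*pose(12,172,9.5),1)]
plan(wp,jaw=255)
```

```text
Qleft [-49.1 174.7   8.7] right [ -47.5 -163.4   44.1] tilt 5.96 roll y-axis 0.4 F [-0.3 -0.4 -1.3] M [ 0.01 -0.    0.03] gap 0.0247 t 15.125
top at palette edge [-48.7  58.5  41. ]
[255.0, -0.21, 0.26, -1.27, 0.3, -3.1, -0.1]
[255.0, -0.15, 0.0, -1.13, 0.0, -3.0, 0.0]
```

View pics/scene_13.png

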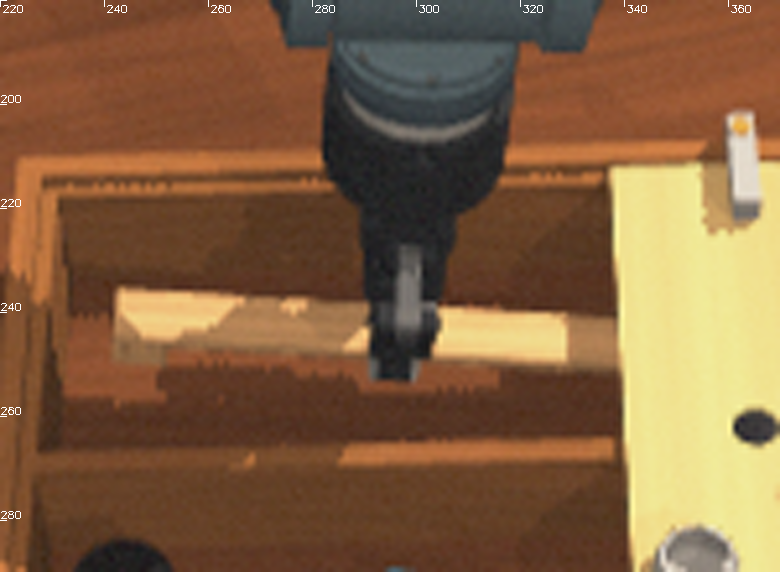

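Emit:
{"fn": "jog_arm", "kwargs": {"moves": [[255, -0.2, 0.1, -1.2, 0, -3, 0], [255, -0.2, 0, -1.1, 0, -3, 0], [255, 0, 0, 0, 0, 0, 0]]}}

```text
time_s: 15.55
tcp_pos: [0.5269, -0.0545, 0.0379]
tool_rot: [179.9, 12.0, 77.3]
wrist_force: [-0.5, 0.1, -0.7]
finger_gap: 0.0243
```

Run:
```python
from br import *
p,R=cur()
from h import *
a=eyes.snapshot("scene");b=eyes.snapshot("top")
crop(a,220,170,370,280,5.2,"scene_14.png")
crop(b,220,190,420,330,3.9,"top_14.png")
print("pred right top corners",[proj(a,p+R.apply(q+[-.34,dy,-.02])).round(1).tolist() for dy in(-.013,.013)])
```

```text
Qleft [-49.7 170.8   7.3] right [ -48.7 -161.9   77.7] tilt 11.95 roll y-axis 0.14 F [-0.5  0.1 -0.7] M [ 0.11 -0.09  0.  ] gap 0.0243 t 15.55
top at palette edge [-49.4  60.5  51. ]
pred right top corners [[[242.2, 226.4]], [[241.6, 235.6]]]
```

View pics/scene_14.png

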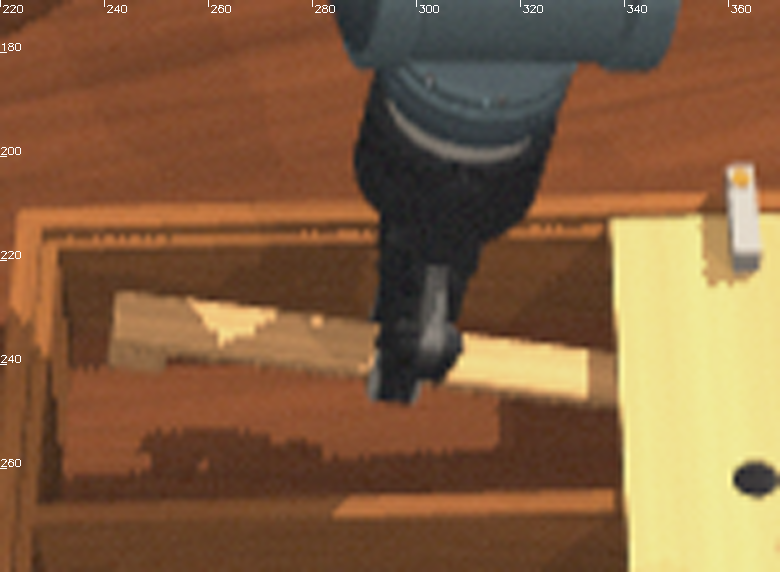

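View pics/top_14.png

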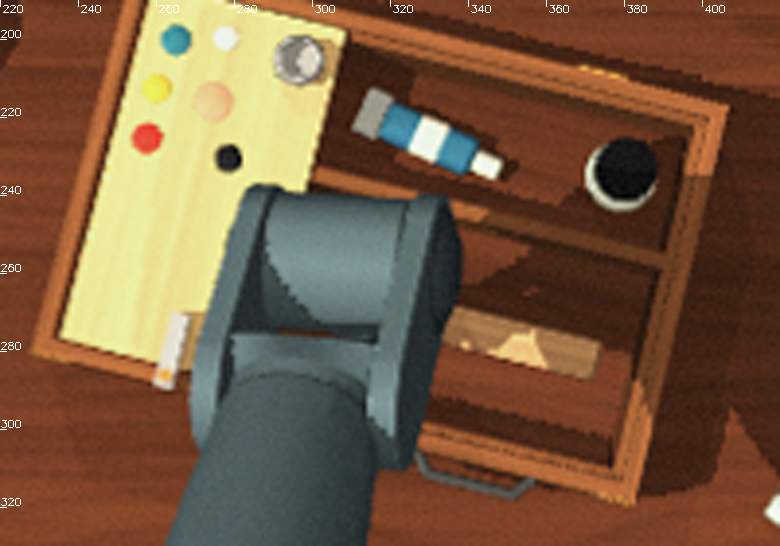

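Emit:
{"fn": "jog_arm", "kwargs": {"moves": [[255, -0.1, 0, -0.3, 0, 0, 0], [255, -1.5, 0, 0, 0, 0, 0], [255, -1.5, 0, 0, 0, 0, 0], [255, -1.5, 0, 0, 0, 0, 0]]}}

```text
time_s: 16.15
tcp_pos: [0.5146, -0.1013, 0.049]
tool_rot: [-179.9, 11.9, 77.3]
wrist_force: [0.1, -0.8, -1.1]
finger_gap: 0.0249
```

Run:
```python
from br import *
p,R=cur()
```

```text
Qleft [-51.  122.5  18.6] right [ -50.2 -210.2   88.7] tilt 11.9 roll y-axis -0.1 F [ 0.1 -0.8 -1.1] M [ 0.06  0.02 -0.01] gap 0.0249 t 16.15
top at palette edge [-50.9  60.5  52.1]
```

Emit:
{"fn": "jog_arm", "kwargs": {"moves": [[255, -1.6, 0.1, -0.05, 0, 0, 0], [255, -1.6, 0.1, -0.05, 0, 0, 0], [255, -1.6, 0, 0, 0, 0, 0], [255, -1.6, 0, 0, 0, 0, 0]]}}

```text
time_s: 16.65
tcp_pos: [0.5018, -0.1679, 0.0645]
tool_rot: [-179.9, 11.9, 77.2]
wrist_force: [-0.6, 0.3, -1.0]
finger_gap: 0.0244
```

Run:
```python
from br import *
p,R=cur()
```

```text
Qleft [-48.4  54.7  34. ] right [ -48.1 -278.   104.2] tilt 11.91 roll y-axis -0.06 F [-0.6  0.3 -1. ] M [ 0.11  0.03 -0.02] gap 0.0244 t 16.65
top at palette edge [-48.4  60.5  53.2]
```

Emit:
{"fn": "jog_arm", "kwargs": {"moves": [[255, -1.6, 0, 0, 0, 0, 0], [255, -1.6, 0, 0, 0, 0, 0], [255, -1.6, 0, 0, 0, 0, 0], [255, 0, 0, 0, 0, 0, 0]]}}

```text
time_s: 17.15
tcp_pos: [0.4905, -0.2182, 0.0756]
tool_rot: [-180.0, 11.9, 77.1]
wrist_force: [-0.6, 0.3, -0.8]
finger_gap: 0.0245
```

Run:
```python
from br import *
p,R=cur()
from h import *
a=eyes.snapshot("scene");b=eyes.snapshot("top")
crop(a,160,150,410,320,3.1,"scene_15.png")
crop(b,220,170,470,340,3.1,"top_15.png")
```

```text
Qleft [-47.8   3.1  45.1] right [ -48.1 -329.6  115.3] tilt 11.92 roll y-axis -0.01 F [-0.6  0.3 -0.8] M [ 0.06 -0.03  0.01] gap 0.0245 t 17.15
top at palette edge [-47.7  60.5  53.4]
```

View pics/scene_15.png

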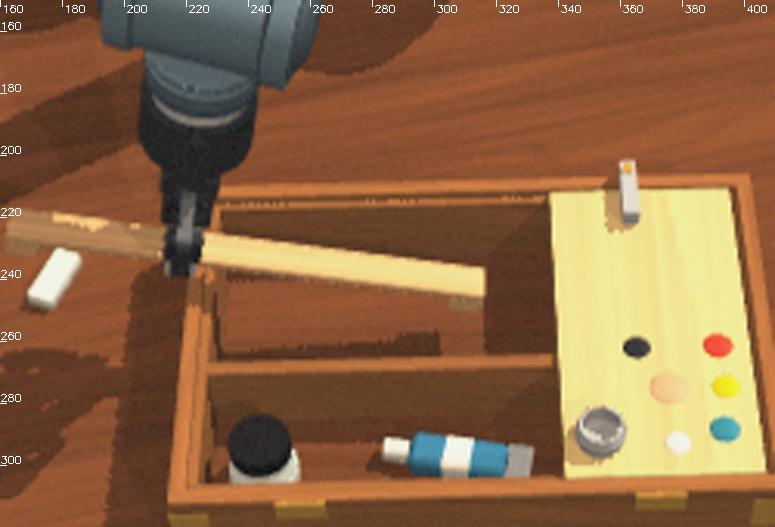

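View pics/top_15.png

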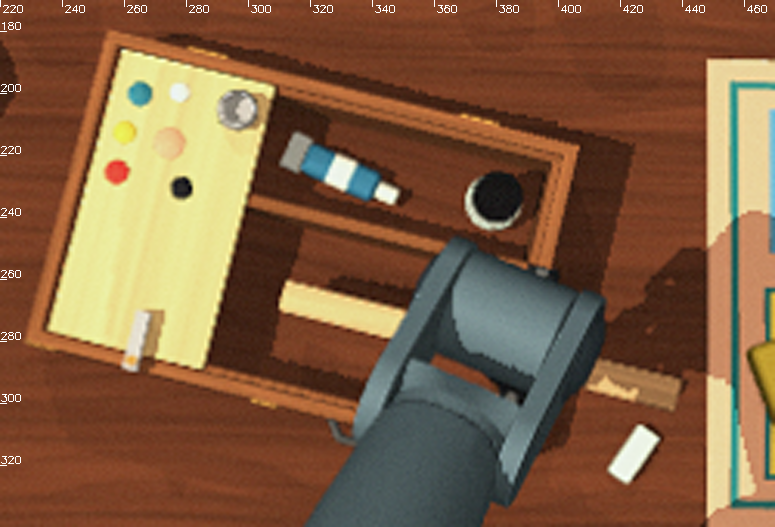

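Emit:
{"fn": "jog_arm", "kwargs": {"moves": [[255, -0.4, 0, -2.0, 0, 0, 0], [255, -0.4, 0, -2.1, 0, 2, 0], [255, -0.4, 0, -2.2, 0, 2, 0], [255, -0.3, 0, -2.2, 0, 2, 0], [255, -0.2, 0, -2.2, 0, 2, 0], [255, -0.1, 0, -2.0, 0, 2, 0], [255, 0, 0, -1.0, 0, 2, 0], [255, 0, 0, 0, 0, 0, 0]]}}

```text
time_s: 18.25
tcp_pos: [0.4903, -0.2099, 0.2139]
tool_rot: [-179.5, -0.7, 77.6]
wrist_force: [-0.1, -0.3, -1.2]
finger_gap: 0.0245
```

Emit:
{"fn": "jog_arm", "kwargs": {"moves": [[255, 0, 0, 0, 0, 0, 0], [255, 0, 0, 0, 0, 0, 0], [255, 0, 0, 0, 0, 0, 0], [255, 0, 0, 0, 0, 0, 0]]}}

```text
time_s: 18.75
tcp_pos: [0.4891, -0.2083, 0.2106]
tool_rot: [-179.2, -0.8, 77.7]
wrist_force: [0.9, 0.9, -1.2]
finger_gap: 0.0237
```

Run:
```python
from br import *
p,R=cur()
from h import *
a=eyes.snapshot("scene");b=eyes.snapshot("top")
crop(a,150,120,420,320,2.9,"scene_16.png")
crop(b,220,170,470,340,3.1,"top_16.png")
crop(a,330,190,400,240,11,"scene_16b.png")
import pickle; pickle.dump((a,b),open("s16.pkl","wb"))
print(readout.sense()["joint_velocities"].round(2))
print("pred corners",[proj(a,p+R.apply(q+[dx,dy,-.02])).round(1).tolist() for dx in (-.34,0) for dy in(-.013,.013)])
```

```text
Qleft [-53.5  13.8 228.7] right [ -50.3 -326.1  223.9] tilt -0.82 roll y-axis -0.76 F [ 0.9  0.9 -1.2] M [-0.1  -0.04  0.02] gap 0.0237 t 18.75
top at palette edge [-53.6  56.1 249.4]
[ 0.   -0.06 -0.16  0.04  0.   -0.05]
pred corners [[[151.5, 182.5]], [[149.8, 192.1]], [[318.7, 175.8]], [[319.1, 185.4]]]
```

View pics/scene_16.png

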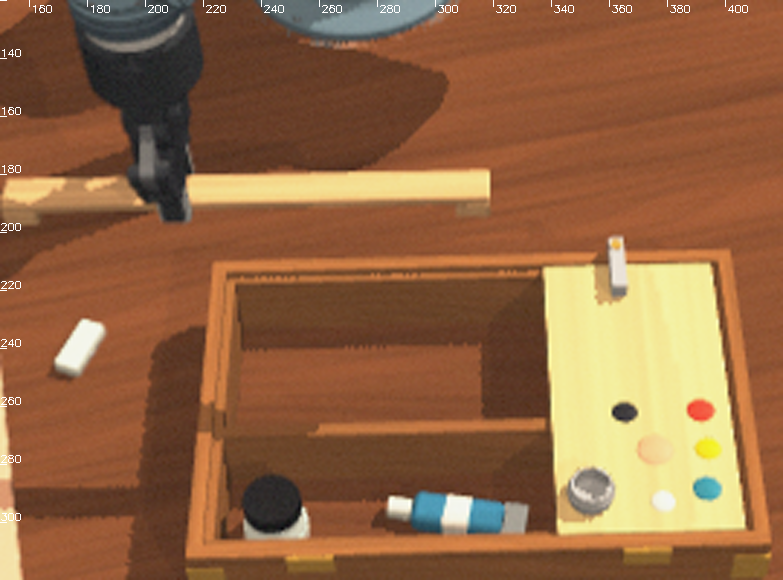

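View pics/top_16.png

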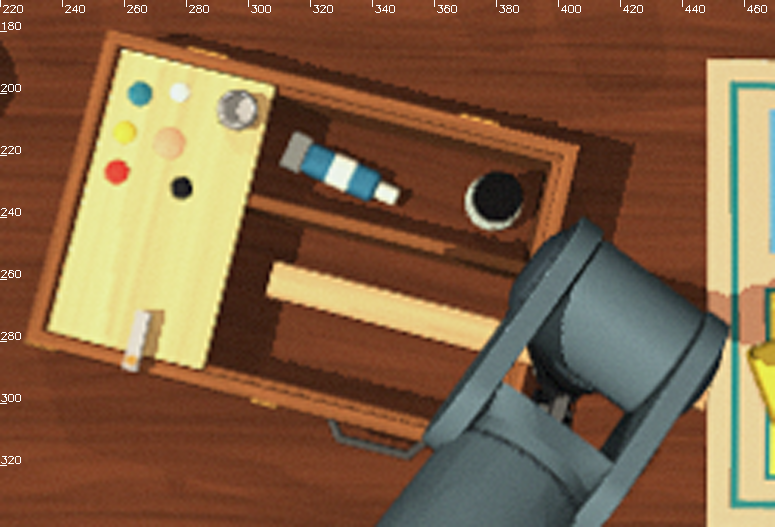

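View pics/scene_16b.png

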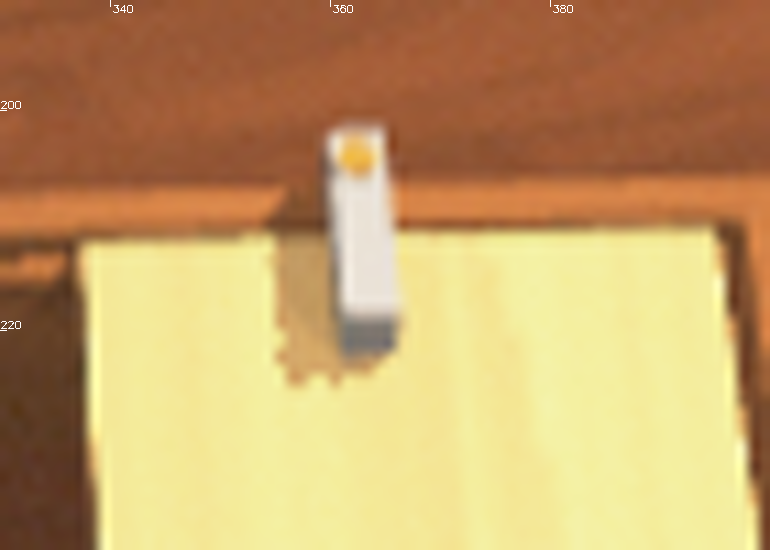

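Run:
```python
from plan import *
from h import *
import pickle
a,b=pickle.load(open("s16.pkl","rb"))
obs=np.array([[359.9,201.6],[364.8,201.5],[361.0,218.9],[366.2,218.7]])
for ang in (80,85,90,95,100):
    t=np.radians(ang); d=np.array([np.sin(t),-np.cos(t)]); n=np.array([np.cos(t),np.sin(t)])
    L=[np.array([-132.5,115])+l*d+w*n for l in(-8,42) for w in(-6,6)]
    pr=np.array([proj(a,bw(x,y,85))[0] for x,y in L]); r=obs-pr; r-=r.mean(0)
    print(ang,np.sqrt((r**2).mean()).round(2), r.round(1).tolist())
s0=pickle.load(open("s0.pkl","rb"))
for n,i,R in (("palette/top",1,(225,190,290,255)),("tube+jar/scene",0,(230,280,420,312))):
    x0,y0,x1,y1=R; d=cv2.phaseCorrelate(s0[i]["img"][y0:y1,x0:x1].mean(2).astype(np.float32),(a,b)[i]["img"][y0:y1,x0:x1].mean(2).astype(np.float32)); print(n,d)
```

```text
80 1.34 [[-1.7, -0.1], [-1.9, -0.8], [1.8, 0.8], [1.8, 0.0]]
85 0.67 [[-0.7, -0.2], [-1.0, -0.5], [0.9, 0.6], [0.8, 0.1]]
90 0.26 [[0.2, -0.3], [-0.0, -0.3], [-0.1, 0.4], [-0.1, 0.3]]
95 0.81 [[1.2, -0.6], [1.0, -0.2], [-1.0, 0.3], [-1.1, 0.5]]
100 1.48 [[2.1, -0.8], [1.9, -0.2], [-2.0, 0.2], [-2.0, 0.8]]
palette/top ((0.02028807684313705, -0.02569793272574117), 0.9938091968680606)
tube+jar/scene ((-0.010978755992312017, -0.013257970186465684), 1.00641362182796)
```

Turnbutton at 90° (±1–2°), and the palette, tube and jar show no shift in the images. Handing in.

Run:
```python
from rig import workorder, readout
s=readout.sense(); print(s["time_s"],s["finger_gap"],s["tcp_pos"])
print(workorder.finish_job())
```

```text
18.85 0.024006788024680793 [ 0.48910989 -0.20834833  0.21075189]
the job is handed in; nothing more can be done
None
```

I locked the palette with the turnbutton, then took the bridge out and handed the job in with it held still in the gripper at 18.9 s. There's no verdict, so everything below is from my own checks.

**What I did:**
- **Turnbutton:** I gripped its long arm and swung it about its pivot until it lay squarely across the palette's edge.
- **Bridge:** I gripped it in the open part of the bay and tilted its right end up 12°. I drew it along its own slant past the right wall, then lifted and levelled it.

**Last checks:**
- **Turnbutton:** it fits 90° in the picture to within 1–2°.
- **Other things:** comparing first and last pictures, the palette, paint tube and size jar moved less than 0.1 px. The other objects I did not measure.
- **Bridge:** its underside is at about 0.22 m by the robot's reading, roughly 15 cm above the rim. Even if that reads 2 cm too high, it's well over the 5 cm asked. The grip gap is steady at 24 mm and the joints are nearly still (under 0.2°/s).
- **Forces:** the highest wrist reading I saw was about 22 N, from the deliberate touch described below.

**What disagreed:**
- **Fingertip height:** I touched the closed fingertips to the box's front-left rim corner to check height. The shut tips sit about 20 mm behind the reported TCP, and I allowed for that in every height.
- **Camera heights:** heights triangulated from the two cameras came out about 7 mm lower than those in the text. I used the text's heights, which agree with the touch once the tip offset is allowed for.

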